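# Close up a stage lantern for its bench test

### The arm

A 6-joint arm with a two-finger parallel gripper is mounted at the origin on the work surface. World frame = base frame: x ahead of the robot, y to its left, z up, the work surface at z = 0. Lengths are in m, angles in rad, forces in N, time in s.
With the tool pointing down it reaches from about 0.225 to 0.875 m from the base axis. Payload 3.4 kg.
Tool frame: the origin (TCP) lies at the very end of the fingers, on their centre line; the grasp point (between the pads) lies 19 mm behind it (manip.tcp_to_grasp is the distance from the TCP to the grasp point, in m); z points along the fingers, y is the line along which they close (so a half turn about z gives the same grasp; the last joint's range is limited). The gripper opens to 85 mm and grips with 20 to 120 N. Pads are 22 mm wide; open, the fingers measure 114 mm over their backs; the gripper's body (76 mm by 85 mm) begins 54 mm behind the grasp point. The pads swing forward as they close: fully open they stand 13 mm farther back than shut.
Start: joints at [1.225, 0.276, 1.505, -0, 1.361, -0.121], TCP at [0.128, 0.561, 0.231] pointing down, gripper open.
Joint ranges: [-2.89, 2.89], [-0.75, 2.08], [0.22, 2.7], [-1.18, 4.32], [0.11, 2.71], [-2.7, 2.7]. Speed limits (rad/s): [2.57, 2.57, 3.14, 3.14, 3.14, 3.14].

### API

Orientations are given as a unit quaternion [w, x, y, z].
In Python, from rig import status, get_image, job, manip gives the robot as it stands.
- The arm moves only by the tool apply_moves, never from a script. Its arguments are lists of equal length, an entry for each row: "xyz": the shift along the tool's x, y, z each as a share of 0.3 m, from -1 to 1, a list of three; "rot": the turn, a rotation vector about the tool's x, y, z each as a share of 60 degrees, from -1 to 1, a list of three; "hand": the opening, from -1 (shut) to 1 (fully open). A call has 1 to 8 rows; each row shifts and turns the commanded pose from where the row before left it, along the tool's axes as they then stand; what a row does not reach is not made up. A row lasts 1/8 s, in which the tool goes at most 62.5 mm and 10.7 degrees, less where a joint would pass 70% of its speed; a pose out of reach is approached as far as the arm can. A call with a number of a shift or a turn outside -1 to 1 is refused whole. A call with a gripper value outside its range is refused whole. The fingers move at their own pace and stop on an object; "force" is the grip in N (left out, the last holds). Time passes only in rows, so rows that do not move let the fingers close. It gives the time, the measured TCP pose, the force, the opening and the grip force at its end, in the units of the state.
- status.get_state(): the state, without advancing time (a new reading comes with each control period).
- get_image(name): name is "scene" or "side" or "wrist"; returns a dict with "pixels" (400x640x3 uint8, red, green, blue), "fovy" (degrees; the focal length in pixels is half the picture's height over the tangent of half this angle, whatever the lens; pixels are square), "cx", "cy" (the principal point, pixels), "dist" ([k1, k2, p1, p2, k3] as OpenCV has them; the pictures are not rectified), "origin" and "orientation" of the camera in the world; the wrist camera has in their place "tool_from_camera" (4x4, takes a point from camera to tool coordinates, whose origin is the TCP and whose axes are the flange's). Camera axes: x right, y down, z forward; pixel columns grow to the right and rows downward; lengths in m; the calibration is good to about 2 mm. A picture is of the moment at which its call begins: read the wrist's pose just before it. There is no depth.
- job.sign_off(): hands the job in; it is judged then, once.
The state is a dict: "clock": time; "qpos": joint angles; "qd": joint speeds; "effort": joint torques, N m; "position": TCP position; "ee_rot": TCP orientation; "contact_force": force on the tool from outside, world axes, zero at the start; "moment": the same for the moment, N m; "width": finger opening in m; "gripper_force": force on a finger pad.
Only numpy, scipy, OpenCV 4.12 (cv2) and the standard library are available. Lean on these libraries where they do the work, as an engineer would, in place of code of your own. Each camera call takes 0.05 s, during which the arm holds its last target. There are 200 camera calls.

### The job

Close up this stage lantern for its bench test, in this order: lift the copper heat shield off the lantern nose and lay it flat in the steel tray of the swing arm, set the brass-celled smoked lens flat into the open seat on the nose, glass up, and turn the lock collar until its white pointer stands at the red locked mark. Then push every orange locking pin on the bench fully home through an eyelet pair of the gel frame cassette (any eyelet, one pin each, from the robot's side, grip against the front plate), and only when all are in, turn the dimmer dial until its pointer is on the red mark. Leave everything else on the bench where it is.

Things in the scene. Friction and masses are not known exactly. Their poses are not given: they have to be found in the camera images.
- shield: copper heat shield: flat round plate 68 mm across, 5 mm thick, with an upright black knob of 20 mm diameter in the middle, from 6 mm to 32 mm above the plate's underside. Origin under the plate's centre. At the start it lies on the lantern nose and covers the lens seat (underside 90 mm above the bench)
- tray_floor (a point): centre of the inner floor of the steel tray on the swing arm, 46 mm above the bench; the tray measures 160 (x) x 150 mm (y) outside, its walls 4 mm thick, their top 17 mm above this point. The arm leaves it along +y to a post 320 mm from its centre, 340 mm tall
- lens: smoked (near-black) glass lens in a plain brass cell: a solid drum 50 mm across and 30 mm tall, standing flat on the bench with the dark glass up. Origin under its centre
- seat (a point): centre of the floor of the round lens seat on top of the lantern nose, 78 mm above the bench; the seat is 58 mm across and 12 mm deep (rim 76 mm across outside, 90 mm above the bench). x, y of this point = axis of nose and collar
- collar (a joint): angle of the aluminium lock collar about the upright axis of the nose (rad, grows counter-clockwise seen from above); about 0 at the white mark (open), 1.35 at the red mark (locked), the stop just beyond it at 1.41. A white pointer under the lug shows it. It stays where it is left. Ring 100 mm across, 62 to 82 mm above the bench
- collar_lug (a point): grip point at the centre of the black lug that stands on the collar, 113 mm above the bench and 45.5 mm from the axis; the lug is 13 mm thick radially, 10 mm tangentially, and reaches from 79 to 113 mm above the bench (this point is in its top face)
- cassette: accessory cassette: two upright steel plates 210 mm wide (along its y), 6 mm thick and 80 mm tall, 44 mm apart, with coloured gel frames between them (up to 45 mm tall). Origin on the bench under its middle; its x points from the front plate (towards the robot) to the rear plate, and pins go in along +x. Front face of the front plate at x = -28 mm, outer face of the rear plate at x = +28 mm
- eye0 (a point): centre of eyelet 0 in the front face of the front plate, 58 mm above the bench: round hole of 12 mm diameter, with an equal hole straight behind it in the rear plate; eyelets are 58 mm apart
- eye1 (a point): centre of eyelet 1 in the front face of the front plate, 58 mm above the bench: round hole of 12 mm diameter, with an equal hole straight behind it in the rear plate; eyelets are 58 mm apart
- eye2 (a point): centre of eyelet 2 in the front face of the front plate, 58 mm above the bench: round hole of 12 mm diameter, with an equal hole straight behind it in the rear plate; eyelets are 58 mm apart
- eye3 (a point): centre of eyelet 3 in the front face of the front plate, 58 mm above the bench: round hole of 12 mm diameter, with an equal hole straight behind it in the rear plate; eyelets are 58 mm apart
- dial_center (a point): on the axis of the dimmer dial, at the height to grip, 42 mm above the bench. The grey knob has a bar grip 42 mm long, 12 mm wide, 29 to 54 mm above the bench, along the line from the axis to the pointer; housing 92 mm across, 20 mm tall
- dial_pointer (a point): tip of the dial's white pointer, 30 mm from its axis
- dial_mark (a point): inner end of the red mark on the dial's scale ring, 30 mm from the axis; where it stands on the ring differs from start to start
- pin0: locking pin lying on the bench (may be absent: None): orange square grip 50 mm long, 18 x 18 mm, from whose front face an 8 mm steel rod sticks out 80 mm, its last 7 mm tapered to 4 mm. Origin on the axis where the rod leaves the grip, 9 mm above what it lies on; x along the rod: tip at x = +80 mm, grip from x = -50 to 0 mm (hold it at -25). It may lie on any of the grip's four sides
- pin1: locking pin lying on the bench (may be absent: None): orange square grip 50 mm long, 18 x 18 mm, from whose front face an 8 mm steel rod sticks out 80 mm, its last 7 mm tapered to 4 mm. Origin on the axis where the rod leaves the grip, 9 mm above what it lies on; x along the rod: tip at x = +80 mm, grip from x = -50 to 0 mm (hold it at -25). It may lie on any of the grip's four sides
- pin2: locking pin lying on the bench (may be absent: None): orange square grip 50 mm long, 18 x 18 mm, from whose front face an 8 mm steel rod sticks out 80 mm, its last 7 mm tapered to 4 mm. Origin on the axis where the rod leaves the grip, 9 mm above what it lies on; x along the rod: tip at x = +80 mm, grip from x = -50 to 0 mm (hold it at -25). It may lie on any of the grip's four sides
- pin3: locking pin lying on the bench (may be absent: None): orange square grip 50 mm long, 18 x 18 mm, from whose front face an 8 mm steel rod sticks out 80 mm, its last 7 mm tapered to 4 mm. Origin on the axis where the rod leaves the grip, 9 mm above what it lies on; x along the rod: tip at x = +80 mm, grip from x = -50 to 0 mm (hold it at -25). It may lie on any of the grip's four sides
- wing_nut: brass wing nut, 34 mm across its wings, 21 mm tall; origin under its centre; bystander, leave it alone
- gel_frame: empty grey steel gel frame lying flat, 150 mm square, 5 mm thick; origin under its centre; bystander, leave it alone
- focus_handle: black plastic focus handle with a short steel stud, 110 mm long, 18 mm tall, lying along its x; origin under the middle of its plastic part; bystander, leave it alone
- screwdriver: screwdriver lying on the bench; bystander, leave it alone
- spare_lens: loose amber glass disc, 60 mm across, 14 mm thick; origin under its centre; bystander, leave it alone
Mind the look-alikes: they are no part of the job. Of the things that look like the part that bears dial_center, the larger one is meant. What is shaped like the lens but blue is not meant.

How it is judged:
On the way, in this order (a step that is already met when the one before it is completed fails the run):
1. the heat shield lies flat in the steel tray (x of shield in the frame of tray_floor between -0.06 and 0.06 m and y of shield in the frame of tray_floor between -0.06 and 0.06 m and z of shield in the frame of tray_floor between -0.006 and 0.006 m and angle between shield's own z axis and vertical below 0.1 rad and linear speed of shield below 0.02 m/s), for 0.2 s.
2. the lens sits flat in the seat (distance between lens and seat below 0.0065 m and angle between lens's own z axis and vertical below 0.1 rad and linear speed of lens below 0.02 m/s and contact force between the fingers and lens below 0.01 N), for 0.2 s.
3. the collar's pointer is at the red locked mark (value of joint collar above 1.24 rad), for 0.2 s.
4. every pin is fully home through an eyelet (angle between the x axis of each of pin0, pin1, pin2, pin3 and the x axis of cassette, either way round below 0.2 rad and (distance between pin0 and eye0 below 0.009 m or distance between pin0 and eye1 below 0.009 m or distance between pin0 and eye2 below 0.009 m or distance between pin0 and eye3 below 0.009 m) and (distance between pin1 and eye0 below 0.009 m or distance between pin1 and eye1 below 0.009 m or distance between pin1 and eye2 below 0.009 m or distance between pin1 and eye3 below 0.009 m) and (distance between pin2 and eye0 below 0.009 m or distance between pin2 and eye1 below 0.009 m or distance between pin2 and eye2 below 0.009 m or distance between pin2 and eye3 below 0.009 m) and (distance between pin3 and eye0 below 0.009 m or distance between pin3 and eye1 below 0.009 m or distance between pin3 and eye2 below 0.009 m or distance between pin3 and eye3 below 0.009 m)), for 0.2 s.
5. the dial's pointer is on the red mark (horizontal distance between dial_pointer and dial_mark below 0.004 m), for 0.2 s.
At the end, for the whole second after the job is handed in: Shield flat in the tray; lens flat in the seat (6.5 mm); collar within 0.11 rad of the red mark; every pin in line with the cassette (0.2 rad), its rod's root within 9 mm of an eyelet's centre; dial pointer within 4 mm of its red mark; all at rest (all of step 1 and all of step 4 and distance between lens and seat below 0.0065 m and angle between lens's own z axis and vertical below 0.1 rad and linear speed of lens below 0.02 m/s and value of joint collar above 1.24 rad and horizontal distance between dial_pointer and dial_mark below 0.004 m); the robot touches nothing.
It fails at once if a bystander is moved more than 3 cm (distance of any of wing_nut, gel_frame, focus_handle, screwdriver, spare_lens from where it was at the start of the episode above 0.03 m).
Of pin0, pin1, pin2, pin3 only 2 to 4 are there at a start; the rules pass over those that are not, and their reading is None.
At some moment in a run one of pin0, pin1, pin2, pin3 may be knocked a few centimetres aside while the robot is not near it.
It also fails if it takes over 210 s, if anything falls off the work surface, if the arm or the gripper's body presses on something with over 40 N, if the wrist force passes 120 N, or if a joint passes its speed limit or range.

## Working session

There is one attempt and no reset: what is moved stays moved. The work goes in short steps, Python scripts to look and compute and a tool call to move; the robot and the scene stay as the last step left them, time stands still between calls to the robot, and variables do not carry over. Pictures are saved under pics/ and viewed, at most 14 in all, crops included, and the job is handed in when it is done.

Besides the shell and the picture viewer there is one more tool, called after "Request:" as a command line: name --argument value ..., lists and objects as JSON in quotes. apply_moves: Moves the arm, as the interface text tells. Its arguments: {"type":"object","properties":{"xyz":{"type":"array","items":{"type":"array","items":{"type":"number","minimum":-1,"maximum":1}}},"rot":{"type":"array","items":{"type":"array","items":{"type":"number","minimum":-1,"maximum":1}}},"hand":{"type":"array","items":{"type":"number"}},"force":{"type":"number"}},"required":["xyz","rot","hand"]}

```bash
ls; mkdir -p pics; cat > h.py <<'E'
import numpy as np, cv2, sys
from scipy.spatial.transform import Rotation as R
from rig import status, get_image, job, manip
def q2R(q): return R.from_quat([q[1],q[2],q[3],q[0]]).as_matrix()
def cam(name):
    s=status.get_state(); im=get_image(name); p=im["pixels"]
    f=p.shape[0]/2/np.tan(np.radians(im["fovy"])/2)
    K=np.array([[f,0,im["cx"]],[0,f,im["cy"]],[0,0,1]])
    if name=="wrist":
        T=np.array(im["tool_from_camera"]); Rt=q2R(s["ee_rot"]); Rc=Rt@T[:3,:3]; o=Rt@T[:3,3]+np.array(s["position"])
    else: Rc=q2R(im["orientation"]); o=np.array(im["origin"])
    return dict(p=p,K=K,d=np.array(im["dist"],float),R=Rc,o=o,s=s)
def rays(c,uv):
    n=cv2.undistortPoints(np.array(uv,float).reshape(-1,1,2),c["K"],c["d"]).reshape(-1,2)
    return (c["R"]@np.c_[n,np.ones(len(n))].T).T
def onz(c,uv,z):
    r=rays(c,uv); return c["o"]+r*((z-c["o"][2])/r[:,2])[:,None]
def proj(c,P):
    P=np.array(P,float).reshape(-1,3); return cv2.projectPoints((P-c["o"])@c["R"],np.zeros(3),np.zeros(3),c["K"],c["d"])[0].reshape(-1,2)
def tri(c1,u1,c2,u2):
    a=rays(c1,[u1])[0];b=rays(c2,[u2])[0]
    t=np.linalg.lstsq(np.c_[a,-b],c2["o"]-c1["o"],rcond=None)[0]
    A=c1["o"]+a*t[0];B=c2["o"]+b*t[1]; return (A+B)/2,np.linalg.norm(A-B)
def save(c,n,crop=None,k=1):
    p=c["p"] if crop is None else c["p"][crop[1]:crop[3],crop[0]:crop[2]]
    cv2.imwrite("pics/"+n,cv2.resize(p[:,:,::-1],None,fx=k,fy=k,interpolation=cv2.INTER_CUBIC))
E
python3 - <<'E'
from h import *
for n in("scene","side","wrist"):
    c=cam(n); save(c,n+"0.png",k=1.25); print(n,c["o"].round(3),c["R"].round(2).tolist(),c["K"][0,0])
s=status.get_state(); print(s, manip.tcp_to_grasp)
E
```

```text
pics
scene [ 1.057 -0.998  0.933] [[0.87, 0.3, -0.4], [0.5, -0.51, 0.7], [0.01, -0.81, -0.59]] 487.73198871295
side [0.184 1.028 0.741] [[-0.95, -0.16, 0.28], [-0.32, 0.49, -0.81], [-0.01, -0.86, -0.52]] 519.5171078077402
wrist [0.057 0.576 0.373] [[0.22, 0.93, 0.28], [0.97, -0.21, -0.07], [-0.0, 0.28, -0.96]] 305.71160055963907
{'clock': 0.15, 'qpos': array([ 1.22504935e+00,  2.76439778e-01,  1.50585817e+00, -1.56486290e-05,
        1.36070860e+00, -1.21024278e-01]), 'qd': array([-0.00094926, -0.00256247, -0.00188866,  0.00079133, -0.00156725,
       -0.00031974]), 'effort': array([-8.59444390e-04, -4.17147017e+01, -2.46030325e+01, -3.94341996e-04,
        7.75972323e-03, -2.30540979e-05]), 'position': array([0.12801605, 0.5601507 , 0.23063779]), 'ee_rot': array([-1.56053263e-04,  1.12123413e-01,  9.93694038e-01, -6.89548030e-04]), 'contact_force': array([-0.77319088, -0.46107875, -0.51299779]), 'moment': array([ 0.01272784,  0.02412885, -0.00657675]), 'gripper_force': 0.0, 'width': 0.08546051691041086} 0.0187
```

View pics/scene0.png

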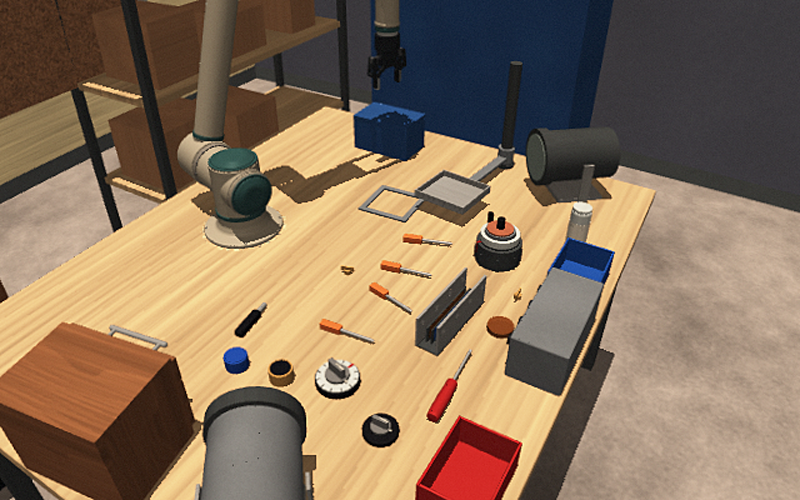

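View pics/side0.png

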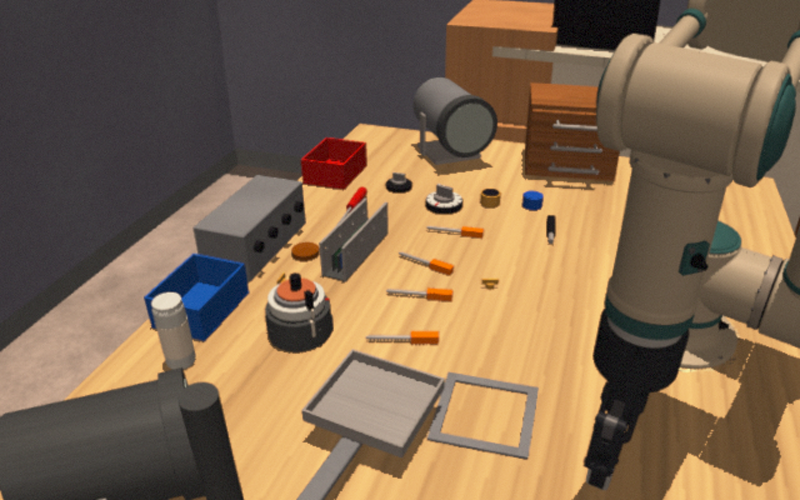

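The scene view (shown at 1.25x) has the shield at (501,230), the tray at (452,190), the cassette at (450,310) and four orange pins at (427,240), (407,268), (391,297) and (347,331).
- **Lens candidates:** the brass drum with a dark top at (281,371), the blue drum at (236,360) and the amber disc at (500,326). I choose the brass one.
- **Dial candidates:** the large white-ringed dial at (338,377) and the small black one at (380,428). I choose the large one.

Next I triangulate these points and take close crops to check the choices.

```bash
cat > m1.py <<'E'
from h import *
a=cam("scene"); b=cam("side")
def blobs(c,lo,hi,mina=25):
    hsv=cv2.cvtColor(c["p"],cv2.COLOR_RGB2HSV); m=cv2.inRange(hsv,np.array(lo),np.array(hi))
    m=cv2.morphologyEx(m,cv2.MORPH_CLOSE,np.ones((3,3)))
    n,l,st,ce=cv2.connectedComponentsWithStats(m)
    return [(int(st[i][4]),ce[i].round(1).tolist()) for i in range(1,n) if st[i][4]>=mina],l
pr={}
for n,c in(("scene",a),("side",b)):
    bl,_=blobs(c,(8,220,150),(16,255,255)); print(n,"orange",[(k,p,onz(c,[p],0.012)[0,:2].round(3).tolist()) for k,p in bl])
S=lambda x,y:np.array([x,y])/1.25
for nm,u,v in[("shieldknob",(501,219),(295,277)),("lug",(491,214),(309,292)),("lens",(281,366),(490,192)),("dial",(338,368),(445,190)),("tray",(453,189),(374,398)),("post",(506,152),(0,0)),("cassL",(418,318),(323,242)),("cassR",(487,282),(0,0))]:
    if v!=(0,0): p,e=tri(a,S(*u),b,S(*v)); print(nm,p.round(3),round(e,4))
    else: print(nm,onz(a,[S(*u)],0.08 if 'cass' in nm else 0)[0].round(3))
A=cv2.resize(a["p"][260:365,180:340],None,fx=4,fy=4); B=cv2.resize(a["p"][160:290,320:400],None,fx=3.2,fy=3.2)[:420]
save(a,"c1.png",(175,260,345,365),4.5)
E
python3 m1.py
```

```text
scene orange []
side orange [(60, [377.8, 183.8], [0.446, -0.217]), (131, [243.7, 198.6], [0.769, -0.026]), (75, [352.9, 211.5], [0.473, -0.058]), (96, [351.2, 233.5], [0.45, 0.038]), (116, [339.2, 267.7], [0.439, 0.171])]
shieldknob [0.658 0.219 0.119] 0.0005
lug [0.622 0.24  0.11 ] 0.0019
lens [ 0.441 -0.379  0.031] 0.0012
dial [ 0.545 -0.333  0.041] 0.0042
tray [0.45  0.387 0.057] 0.0002
post [0.457 0.794 0.   ]
cassL [ 0.669 -0.076  0.024] 0.1427
cassR [0.71  0.019 0.08 ]
```

View pics/c1.png

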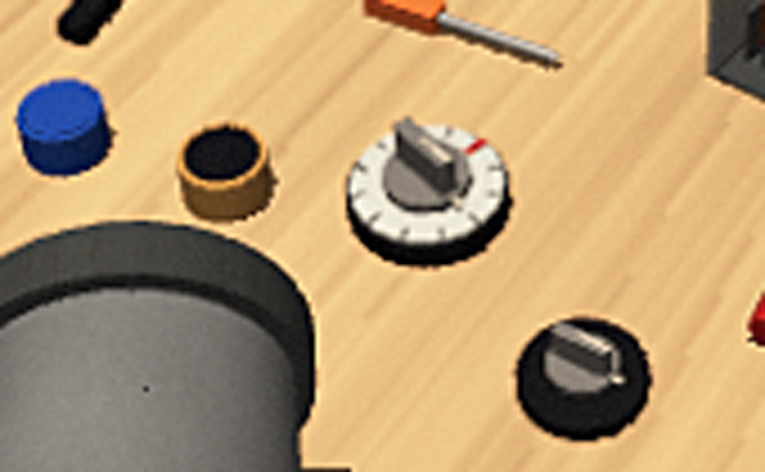

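The crop shows the brass lens with its dark top at (225,170) and the larger white-ringed dial at (427,190), with its red mark at (475,147). The blue drum at (63,125) and the small black dial are the decoys, so the choices hold. Next is a motion planner helper, then a move to look at the nose.

```bash
cat > plan.py <<'E'
from h import *
# usage: plan.py x y z yaw_deg [x y z yaw ...]; yaw = direction of tool y (mod 180), tool down
def plan(wps, frm=None):
    s=status.get_state(); p=np.array(s["position"]); Rt=q2R(s["ee_rot"]); rows=[]
    print("at",p.round(4),"yaw",round(np.degrees(np.arctan2(Rt[1,1],Rt[0,1])),2),"z",Rt[:,2].round(3))
    for x,y,z,yw in wps:
        cur=np.degrees(np.arctan2(Rt[1,1],Rt[0,1])); d=(yw-cur+90)%180-90
        yy=np.radians(cur+d); ty=np.array([np.cos(yy),np.sin(yy),0]); tz=np.array([0,0,-1.]); tx=np.cross(ty,tz)
        T=np.c_[tx,ty,tz]; rv=R.from_matrix(Rt.T@T).as_rotvec(degrees=True)/60
        nr=int(np.ceil(np.abs(np.linalg.norm(rv))/0.17)) if np.linalg.norm(rv)>0.004 else 0
        if nr: print(f" ROT {nr} x",(rv/nr).round(3).tolist()); Rt=T
        dv=Rt.T@(np.array([x,y,z])-p)/0.3; n=max(1,int(np.ceil(np.linalg.norm(dv)/0.2)))
        print(f" XYZ {n} x",(dv/n).round(4).tolist()); p=np.array([x,y,z])
if __name__=="__main__":
    v=[float(t) for t in sys.argv[1:]]; plan([v[i:i+4] for i in range(0,len(v),4)])
E
python3 plan.py 0.658 0.219 0.24 62
```

```text
at [0.1281 0.5603 0.2309] yaw 77.12 z [-0.    -0.001 -1.   ]
 ROT 2 x [-0.0, 0.0, 0.126]
 XYZ 11 x [-0.1903, -0.0159, -0.0028]
```

Request:
apply_moves --xyz '[[0,0,0],[0,0,0],[-0.19,-0.016,-0.003],[-0.19,-0.016,-0.003],[-0.19,-0.016,-0.003],[-0.19,-0.016,-0.003],[-0.19,-0.016,-0.003],[-0.19,-0.016,-0.003]]' --rot '[[0,0,0.126],[0,0,0.126],[0,0,0],[0,0,0],[0,0,0],[0,0,0],[0,0,0],[0,0,0]]' --hand '[1,1,1,1,1,1,0,0]'

```text
clock: 1.25
position: [0.418, 0.3734, 0.2368]
ee_rot: [0.0, 0.242, 0.97, 0.0]
contact_force: [0.3, 0.1, 1.0]
width: 0.0516
gripper_force: 0.0
```

Request:
apply_moves --xyz '[[-0.19,-0.016,-0.003],[-0.19,-0.016,-0.003],[-0.19,-0.016,-0.003],[-0.19,-0.016,-0.003],[-0.19,-0.016,-0.003],[0,0,0],[0,0,0]]' --rot '[[0,0,0],[0,0,0],[0,0,0],[0,0,0],[0,0,0],[0,0,0],[0,0,0]]' --hand '[0,0,0,0,0,0,0]'

```text
clock: 2.12
position: [0.6565, 0.2196, 0.2405]
ee_rot: [-0.001, 0.242, 0.97, -0.0]
contact_force: [0.5, -0.2, 0.2]
width: 0.0425
gripper_force: 0.0
```

```bash
python3 - <<'E'
from h import *
c=cam("wrist"); save(c,"w1.png",k=1.25); print(c["s"]["position"],c["s"]["width"],c["s"]["contact_force"])
print(proj(c,[[0.658,0.219,0.122],[0.622,0.24,0.113]])*1.25)
E
```

```text
[0.65652411 0.21957311 0.24050417] 0.04252154330599522 [ 0.464331   -0.15054193  0.19026373]
[[400.80197477 249.1772459 ]
 [403.11035384 188.59345827]]
```

View pics/w1.png

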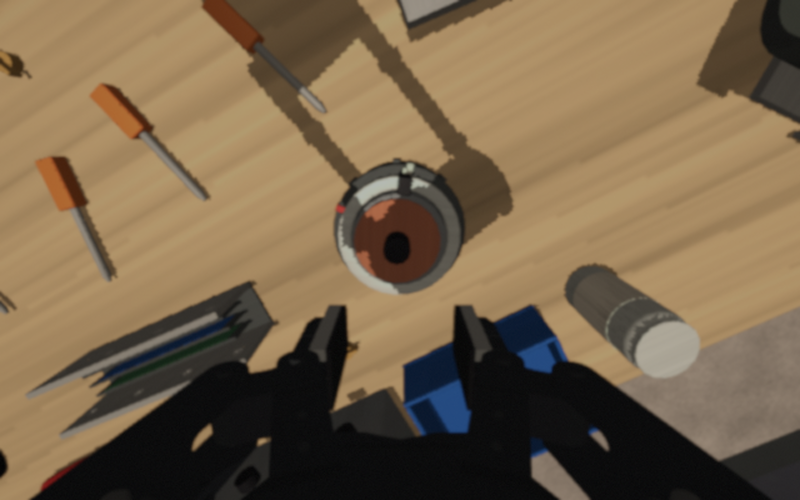

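The wrist view shows the knob at (397,247), the lug at (405,183) with its white pointer at (408,168), the red mark at (340,208) and pins at the upper left. Knob position comes next, from a mask.

```bash
python3 - <<'E'
from h import *
c=cam("wrist"); g=cv2.cvtColor(c["p"],cv2.COLOR_RGB2HSV)
hs=cv2.inRange(g,(0,90,40),(14,255,255)); hs[:130]=0;hs[:,:270]=0;hs[:,380:]=0;hs[250:]=0
ys,xs=np.nonzero(hs); P=cv2.convexHull(np.c_[xs,ys].astype(np.int32)); e=cv2.fitEllipse(P); print("shield",e, onz(c,[e[0]],0.095)[0].round(4))
k=(g[:,:,2]<35).astype(np.uint8); n,l,st,ce=cv2.connectedComponentsWithStats(k)
for i in range(1,n):
    if 15<st[i][4]<1500 and 260<ce[i][0]<380 and 110<ce[i][1]<250: print(st[i],ce[i],onz(c,[ce[i]],0.122)[0].round(4),onz(c,[ce[i]],0.11)[0].round(4))
E
python3 plan.py 0.656 0.219 0.099 62
```

```text
shield ((315.7626037597656, 190.7574920654297), (64.58441925048828, 108.54708099365234), 98.61338806152344) [0.6546 0.2158 0.095 ]
[319 140   9   3  19] [322.94736842 141.26315789] [0.6137 0.2451 0.122 ] [0.6147 0.2447 0.11  ]
[346 141  24  43 174] [358.16666667 156.17816092] [0.6389 0.2658 0.122 ] [0.6411 0.2663 0.11  ]
[275 147   9  15  50] [279.34 154.58] [0.6062 0.207  0.122 ] [0.6068 0.2049 0.11  ]
[307 186  20  25 409] [316.70660147 198.40831296] [0.6553 0.2168 0.122 ] [0.6582 0.2151 0.11  ]
at [0.6559 0.2205 0.2413] yaw 62.07 z [-0.001  0.    -1.   ]
 XYZ 3 x [-0.001, -0.0014, 0.1581]
```

Request:
apply_moves --xyz '[[0.005,-0.011,0.155],[0,0,0.155],[0,0,0.16],[0,0,0],[0,0,0],[0,0,0],[0,0,0],[0,0,0]]' --rot '[[0,0,0],[0,0,0],[0,0,0],[0,0,0],[0,0,0],[0,0,0],[0,0,0],[0,0,0]]' --hand '[0,0,0,-1,-1,-1,-1,-1]' --force 40

```text
clock: 3.22
position: [0.6543, 0.2174, 0.1008]
ee_rot: [0.0, 0.242, 0.97, 0.0]
contact_force: [0.2, 0.1, -1.2]
width: 0.0184
gripper_force: 39.0
```

```bash
python3 plan.py 0.656 0.217 0.20 62 0.45 0.387 0.20 62 0.45 0.387 0.055 62; python3 - <<'E'
from h import *
for n in("scene","side"):
    c=cam(n);print(n,(proj(c,[[.45+dx,.387+dy,.063] for dx,dy in((-.08,-.075),(.08,-.075),(.08,.075),(-.08,.075))])*1.25).round(0).tolist())
E
```

```text
at [0.6543 0.2174 0.1008] yaw 61.99 z [ 0.001  0.    -1.   ]
 XYZ 2 x [-0.0029, 0.0009, -0.1653]
 XYZ 5 x [0.1745, 0.0356, -0.0001]
 XYZ 3 x [0.0001, -0.0001, 0.1611]
scene [[416.0, 191.0], [468.0, 207.0], [489.0, 183.0], [440.0, 169.0]]
side [[441.0, 373.0], [344.0, 352.0], [302.0, 417.0], [410.0, 445.0]]
```

Request:
apply_moves --xyz '[[0,0,-0.165],[0,0,-0.165],[0.174,0.036,0],[0.174,0.036,0],[0.174,0.036,0],[0.174,0.036,0],[0.174,0.036,0],[0,0,0]]' --rot '[[0,0,0],[0,0,0],[0,0,0],[0,0,0],[0,0,0],[0,0,0],[0,0,0],[0,0,0]]' --hand '[-1,-1,-1,-1,-1,-1,-1,-1]'

```text
clock: 4.32
position: [0.4456, 0.3897, 0.1995]
ee_rot: [-0.001, 0.24, 0.971, 0.0]
contact_force: [0.6, -0.9, -1.5]
width: 0.0185
gripper_force: 39.3
```

Request:
apply_moves --xyz '[[0,0,0.18],[0,0,0.18],[0,0,0.08],[0,0,0.025],[0,0,0],[0,0,0]]' --rot '[[0,0,0],[0,0,0],[0,0,0],[0,0,0],[0,0,0],[0,0,0]]' --hand '[-1,-1,-1,-1,-1,-1]'

```text
clock: 5.08
position: [0.4504, 0.3881, 0.0612]
ee_rot: [0.001, 0.242, 0.97, 0.001]
contact_force: [-0.0, 0.8, -1.1]
width: 0.0185
gripper_force: 39.4
```

Lower another 4 mm, release and lift, then check.

Request:
apply_moves --xyz '[[0,0,0.014],[0,0,0],[0,0,0],[0,0,0],[0,0,0],[0,0,-0.17],[0,0,-0.17],[0,0,-0.17]]' --rot '[[0,0,0],[0,0,0],[0,0,0],[0,0,0],[0,0,0],[0,0,0],[0,0,0],[0,0,0]]' --hand '[-1,-1,-0.2,-0.2,-0.2,-0.2,-0.2,1]'

```text
clock: 6.08
position: [0.4489, 0.3875, 0.2101]
ee_rot: [0.0, 0.242, 0.97, 0.0]
contact_force: [0.2, 0.5, 0.1]
width: 0.0511
gripper_force: 0.0
```

```bash
python3 - <<'E'
from h import *
c=cam("wrist"); g=cv2.cvtColor(c["p"],cv2.COLOR_RGB2HSV)
s=cam("side"); print(proj(s,[[.45,.387,.046]])); 
im=np.hstack([cv2.resize(c["p"],(400,250)),cv2.resize(s["p"][230:380,220:460],(400,250))]); cv2.imwrite("pics/t1.png",im[:,:,::-1])
E
python3 plan.py 0.45 0.388 0.24 0  0.441 -0.379 0.24 0
```

```text
[[299.29903031 322.42229977]]
at [0.4521 0.3898 0.2153] yaw 62.01 z [ 0.011  0.008 -1.   ]
 ROT 7 x [0.002, -0.0, 0.148]
 XYZ 1 x [-0.006, -0.0071, -0.0823]
 XYZ 13 x [-0.1967, -0.0023, 0.0]
```

View pics/t1.png

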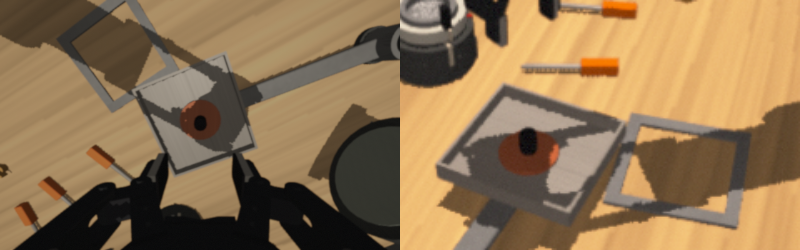

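The shield lies flat in the middle of the tray. On to the lens.

Request:
apply_moves --xyz '[[0,0,-0.03],[0,0,-0.03],[0,0,-0.025],[0,0,0],[0,0,0],[0,0,0],[0,0,0]]' --rot '[[0,0,0.148],[0,0,0.148],[0,0,0.148],[0,0,0.148],[0,0,0.148],[0,0,0.148],[0,0,0.148]]' --hand '[1,1,1,1,1,1,1]'

```text
clock: 7.05
position: [0.4488, 0.3874, 0.2333]
ee_rot: [-0.0, 0.71, 0.704, -0.0]
contact_force: [0.4, 0.3, 0.4]
width: 0.0856
gripper_force: 0.0
```

Request:
apply_moves --xyz '[[-0.197,0,0],[-0.197,0,0],[-0.197,0,0],[-0.197,0,0],[-0.197,0,0],[-0.197,0,0],[-0.197,0,0]]' --rot '[[0,0,0],[0,0,0],[0,0,0],[0,0,0],[0,0,0],[0,0,0],[0,0,0]]' --hand '[1,1,1,1,1,1,1]'

```text
clock: 7.92
position: [0.4474, -0.0279, 0.2337]
ee_rot: [0.0, 0.708, 0.706, 0.0]
contact_force: [0.8, -0.2, 0.2]
width: 0.0856
gripper_force: 0.0
```

Request:
apply_moves --xyz '[[-0.197,0,0],[-0.197,0,0],[-0.197,0,0],[-0.197,0,0],[-0.197,0,0],[0,0,0],[0,0,0]]' --rot '[[0,0,0],[0,0,0],[0,0,0],[0,0,0],[0,0,0],[0,0,0],[0,0,0]]' --hand '[1,1,1,1,1,1,1]'

```text
clock: 8.8
position: [0.4466, -0.3211, 0.2332]
ee_rot: [-0.001, 0.708, 0.706, 0.0]
contact_force: [-0.4, 0.2, -0.1]
width: 0.0857
gripper_force: 0.0
```

```bash
python3 - <<'E'
from h import *
c=cam("wrist"); save(c,"w2.png",k=1.25); print(c["s"]["position"])
print(proj(c,[[0.441,-0.379,0.03],[0.545,-.333,.03]])*1.25)
E
```

```text
[ 0.44656146 -0.32108591  0.23315415]
[[394.9897638  281.09366719]
 [506.44645117 234.24508986]]
```

View pics/w2.png

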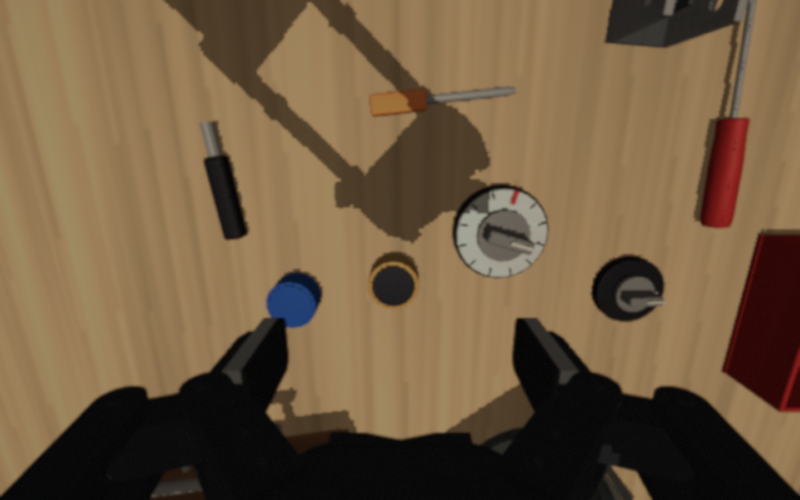

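The view shows the lens at (393,284), the blue decoy at (293,302) and the dial at (503,232), with its pointer tip near (533,248) and the red mark at (515,197). Pin3 is at (440,100). I'll measure the lens and dial here.

```bash
python3 - <<'E'
from h import *
c=cam("wrist"); hsv=cv2.cvtColor(c["p"],cv2.COLOR_RGB2HSV); v=hsv[:,:,2]
m=np.zeros(v.shape,np.uint8); m[195:255,285:345]=(v[195:255,285:345]<75)
n,l,st,ce=cv2.connectedComponentsWithStats(m); i=1+np.argmax(st[1:,4]); ys,xs=np.nonzero(l==i)
e=cv2.fitEllipse(cv2.convexHull(np.c_[xs,ys].astype(np.int32))); print("lens",e,onz(c,[e[0]],0.03)[0].round(4))
# dial: white ring
w=np.zeros(v.shape,np.uint8); sub=hsv[140:235,355:445]; w[140:235,355:445]=((sub[:,:,1]<60)&(sub[:,:,2]>110))
ys,xs=np.nonzero(w); e=cv2.fitEllipse(cv2.convexHull(np.c_[xs,ys].astype(np.int32))); print("dial",e,onz(c,[e[0]],0.02)[0].round(4))
sub=hsv[140:235,355:445]; r=((sub[:,:,0]<8)|(sub[:,:,0]>172))&(sub[:,:,1]>120); ys,xs=np.nonzero(r); print("red",xs.mean()+355,ys.mean()+140,onz(c,[[xs.mean()+355,ys.mean()+140]],0.02)[0].round(4))
save(c,"d1.png",(355,140,445,225),6)
s=cam("side"); print("lantern",onz(s,[[360,124]],0)[0].round(2))
E
python3 plan.py 0.441 -0.379 0.14 -75 0.441 -0.379 0.02 -75
```

```text
lens ((313.9906005859375, 228.62998962402344), (30.890047073364258, 32.74385452270508), 93.77071380615234) [ 0.4388 -0.3834  0.03  ]
dial ((401.08282470703125, 186.82810974121094), (67.43766021728516, 73.92431640625), 56.675899505615234) [ 0.5432 -0.3341  0.02  ]
red 411.42105263157896 156.94736842105263 [ 0.5527 -0.2984  0.02  ]
lantern [ 0.61 -0.63  0.  ]
at [ 0.4471 -0.3201  0.2339] yaw -0.07 z [-0.     0.001 -1.   ]
 ROT 8 x [-0.0, -0.0, 0.156]
 XYZ 2 x [-0.0352, 0.0922, 0.1566]
 XYZ 2 x [0.0, 0.0, 0.2]
```

View pics/d1.png

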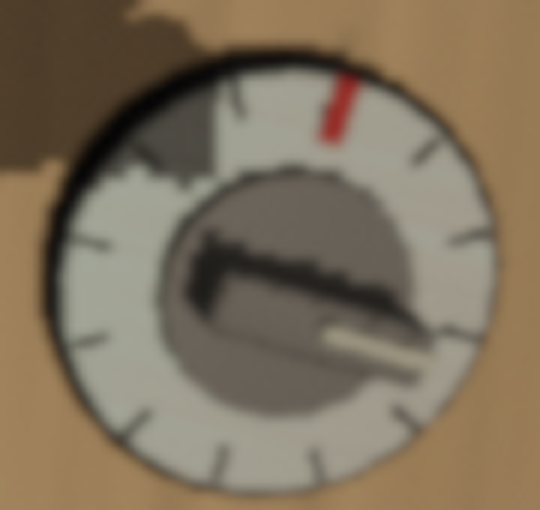

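Request:
apply_moves --xyz '[[0,0,0],[0,0,0],[0,0,0],[0,0,0],[0,0,0],[0,0,0],[0,0,0],[0,0,0]]' --rot '[[0,0,0.156],[0,0,0.156],[0,0,0.156],[0,0,0.156],[0,0,0.156],[0,0,0.156],[0,0,0.156],[0,0,0.156]]' --hand '[1,1,1,1,1,1,1,1]'

```text
clock: 9.95
position: [0.4473, -0.3201, 0.2343]
ee_rot: [0.0, 0.992, 0.129, 0.0]
contact_force: [-0.5, -1.2, -0.4]
width: 0.0853
gripper_force: 0.0
```

```bash
python3 plan.py 0.439 -0.382 0.14 -75 0.439 -0.382 0.010 -75
```

```text
at [ 0.4473 -0.3201  0.2343] yaw -75.23 z [ 0. -0. -1.]
 XYZ 2 x [-0.0397, 0.0962, 0.1572]
 XYZ 3 x [-0.0, -0.0, 0.1444]
```

Request:
apply_moves --xyz '[[-0.04,0.096,0.157],[-0.04,0.096,0.157],[0,0,0.16],[0,0,0.15],[0,0,0.12],[0,0,0],[0,0,0]]' --rot '[[0,0,0],[0,0,0],[0,0,0],[0,0,0],[0,0,0],[0,0,0],[0,0,0]]' --hand '[1,1,1,1,1,1,1]'

```text
clock: 10.82
position: [0.4399, -0.3836, 0.0122]
ee_rot: [0.001, 0.991, 0.131, 0.001]
contact_force: [0.4, -0.2, -0.2]
width: 0.0855
gripper_force: 0.0
```

Request:
apply_moves --xyz '[[0,0,0],[0,0,0],[0,0,0],[0,0,0],[0,0,0]]' --rot '[[0,0,0],[0,0,0],[0,0,0],[0,0,0],[0,0,0]]' --hand '[-1,-1,-1,-1,-1]'

```text
clock: 11.45
position: [0.4395, -0.384, 0.0126]
ee_rot: [0.001, 0.991, 0.13, 0.001]
contact_force: [-1.6, 1.4, 5.9]
width: 0.0486
gripper_force: 40.6
```

```bash
python3 plan.py 0.439 -0.382 0.24 62 0.655 0.217 0.24 62 0.656 0.217 0.089 62; python3 -c "
from h import *
print(status.get_state()['qpos'])"
```

```text
at [ 0.4395 -0.384   0.0126] yaw -75.05 z [ 0.002 -0.002 -1.   ]
 ROT 5 x [0.0, -0.0, 0.143]
 XYZ 4 x [-0.0011, -0.0013, -0.1895]
 XYZ 11 x [-0.0274, -0.191, 0.0]
 XYZ 3 x [0.001, -0.0005, 0.1678]
[-8.37610122e-01  4.86144062e-01  1.78114902e+00  4.61920669e-04
  8.71585189e-01  4.71881865e-01]
```

Request:
apply_moves --xyz '[[0,0,-0.19],[0,0,-0.19],[0,0,-0.19],[0,0,-0.19],[0,0,0],[0,0,0],[0,0,0],[0,0,0]]' --rot '[[0,0,0],[0,0,0],[0,0,0],[0,0,0.143],[0,0,0.143],[0,0,0.143],[0,0,0.143],[0,0,0.143]]' --hand '[-1,-1,-1,-1,-1,-1,-1,-1]'

```text
clock: 12.45
position: [0.4384, -0.3832, 0.2391]
ee_rot: [0.0, 0.97, -0.244, 0.0]
contact_force: [-0.3, 1.2, -2.0]
width: 0.0483
gripper_force: 42.5
```

Request:
apply_moves --xyz '[[-0.027,-0.19,0],[-0.027,-0.19,0],[-0.027,-0.19,0],[-0.027,-0.19,0],[-0.027,-0.19,0],[-0.027,-0.19,0],[-0.027,-0.19,0],[-0.027,-0.19,0]]' --rot '[[0,0,0],[0,0,0],[0,0,0],[0,0,0],[0,0,0],[0,0,0],[0,0,0],[0,0,0]]' --hand '[-1,-1,-1,-1,-1,-1,-1,-1]'

```text
clock: 13.45
position: [0.5953, 0.0515, 0.2393]
ee_rot: [-0.0, 0.97, -0.241, 0.0]
contact_force: [1.2, -1.4, -0.8]
width: 0.0487
gripper_force: 42.6
```

Request:
apply_moves --xyz '[[-0.027,-0.19,0],[-0.027,-0.19,0],[-0.027,-0.19,0],[0,0,0],[0,0,0]]' --rot '[[0,0,0],[0,0,0],[0,0,0],[0,0,0],[0,0,0]]' --hand '[-1,-1,-1,-1,-1]'

```text
clock: 14.08
position: [0.6533, 0.2119, 0.2386]
ee_rot: [0.001, 0.97, -0.241, -0.0]
contact_force: [0.4, 0.1, -1.3]
width: 0.0482
gripper_force: 42.6
```

```bash
python3 - <<'E'
from h import *
c=cam("wrist"); save(c,"w3.png",k=1.25); print(c["s"]["qpos"],c["s"]["width"]); print(proj(c,[[.656,.217,.09],[.656,.217,.24]])*1.25)
E
python3 plan.py 0.656 0.217 0.12 62  0.656 0.217 0.091 62
```

```text
[ 2.12859030e-01  4.44502336e-01  1.22657469e+00 -7.72170402e-04
  1.47167812e+00  2.27078970e+00] 0.04815358826580902
[[391.716146   235.76845547]
 [384.89882205 323.82978667]]
at [0.6533 0.2112 0.2388] yaw -117.97 z [-0.001 -0.001 -1.   ]
 XYZ 2 x [-0.0005, -0.0109, 0.198]
 XYZ 1 x [0.0, -0.0001, 0.0967]
```

View pics/w3.png

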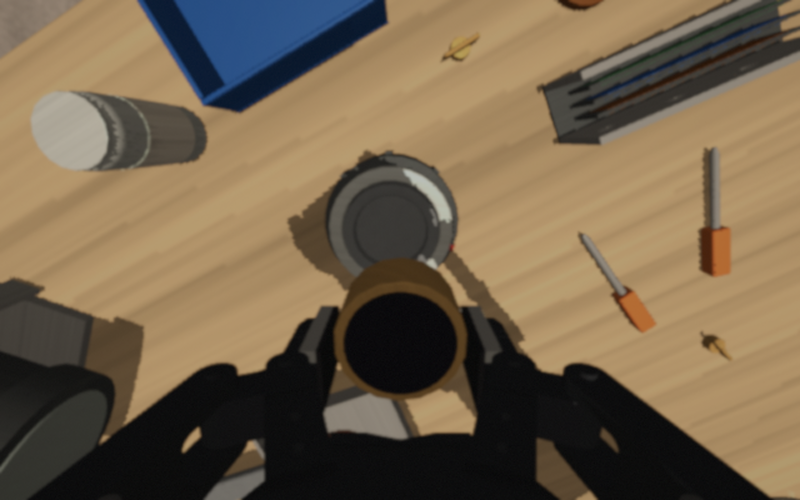

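```bash
python3 - <<'E'
from h import *
c=cam("wrist"); p=c["s"]["position"]; g=cv2.cvtColor(c["p"],cv2.COLOR_RGB2GRAY); v=cv2.cvtColor(c["p"],cv2.COLOR_RGB2HSV)
m=np.zeros(g.shape,np.uint8); m[225:325,265:380]=(v[225:325,265:380,2]<30)
n,l,st,ce=cv2.connectedComponentsWithStats(m); i=l[273,320]; ys,xs=np.nonzero(l==i); e=cv2.fitEllipse(cv2.convexHull(np.c_[xs,ys].astype(np.int32)))
print("lens top",np.round(e[0]),np.round(e[1]),proj(c,[[p[0],p[1],p[2]+.0174]]),onz(c,[e[0]],p[2]+.0174)[0],p)
# radial profile: bright/dark transitions of the nose
ctr=np.array([313,182.]); b=cv2.GaussianBlur(g,(3,3),0).astype(float)
for a in range(160,390,15):
    d=np.array([np.cos(np.radians(a)),np.sin(np.radians(a))]); pr=[b[int(round(ctr[1]+r*d[1])),int(round(ctr[0]+r*d[0]))] for r in range(18,62)]
    gr=np.diff(pr); k=[(18+j+.5,int(gr[j])) for j in range(1,len(gr)-1) if abs(gr[j])>9 and abs(gr[j])>=abs(gr[j-1]) and abs(gr[j])>abs(gr[j+1])]; print(a,k)
for r,z in((.029,.09),(.038,.09),(.05,.082),(.05,.062)):
    print(r,z,[ (round(float(np.hypot(*(q-ctr))),1),int(np.degrees(np.arctan2(*(q-ctr)[::-1]))%360)) for q in proj(c,[[.656+r*np.cos(t),.217+r*np.sin(t),z] for t in np.radians(np.arange(0,360,30))])])
save(c,"n1.png",(250,110,380,240),6)
E
```

```text
lens top [320. 274.] [80. 89.] [[319.27729105 275.09787423]] [0.65358583 0.21072922 0.25619001] [0.65326781 0.21120865 0.23879001]
160 [(39.5, 11)]
175 [(40.5, 10), (50.5, -14)]
190 [(40.5, 11), (50.5, -17), (54.5, 11)]
205 [(39.5, 12), (50.5, -23), (55.5, 16)]
220 [(39.5, 20), (41.5, 11), (50.5, -26), (56.5, 40), (58.5, 35)]
235 [(39.5, 17), (49.5, -24), (56.5, 34), (59.5, 17)]
250 [(38.5, 13), (49.5, -17), (57.5, 15), (59.5, 14)]
265 [(37.5, 15), (49.5, -17), (54.5, 14)]
280 [(37.5, 17), (43.5, 10), (47.5, -13), (59.5, 29)]
295 [(36.5, 20), (39.5, 35), (41.5, 34), (46.5, -34), (49.5, -14), (57.5, 33), (59.5, 16)]
310 [(38.5, 41), (47.5, -46), (56.5, 19), (58.5, 20)]
325 [(37.5, 56), (46.5, -29), (49.5, -23), (54.5, 20)]
340 [(32.5, 10), (37.5, 35), (48.5, -41), (54.5, 25)]
355 [(32.5, 15), (35.5, -11), (47.5, -15), (52.5, 24)]
370 [(38.5, 10), (50.5, 27)]
385 [(39.5, 12), (46.5, -12), (50.5, 12)]
0.029 0.09 [(24.1, 232), (27.2, 198), (30.4, 168), (32.9, 142), (34.4, 116), (34.9, 91), (34.5, 66), (33.0, 41), (30.4, 15), (27.0, 345), (23.9, 310), (22.6, 271)]
0.038 0.09 [(33.5, 234), (36.4, 201), (39.4, 171), (41.6, 144), (42.9, 117), (43.3, 91), (43.0, 65), (41.7, 39), (39.3, 12), (36.2, 342), (33.3, 308), (32.1, 271)]
0.05 0.082 [(46.6, 238), (48.4, 206), (50.0, 176), (50.8, 147), (51.2, 119), (51.3, 91), (51.4, 63), (51.1, 36), (50.0, 7), (48.2, 337), (46.4, 305), (45.7, 271)]
0.05 0.062 [(47.2, 241), (47.1, 210), (46.6, 181), (45.6, 151), (44.7, 121), (44.5, 91), (45.1, 61), (46.2, 31), (47.1, 2), (47.4, 333), (47.3, 303), (47.2, 272)]
```

View pics/n1.png

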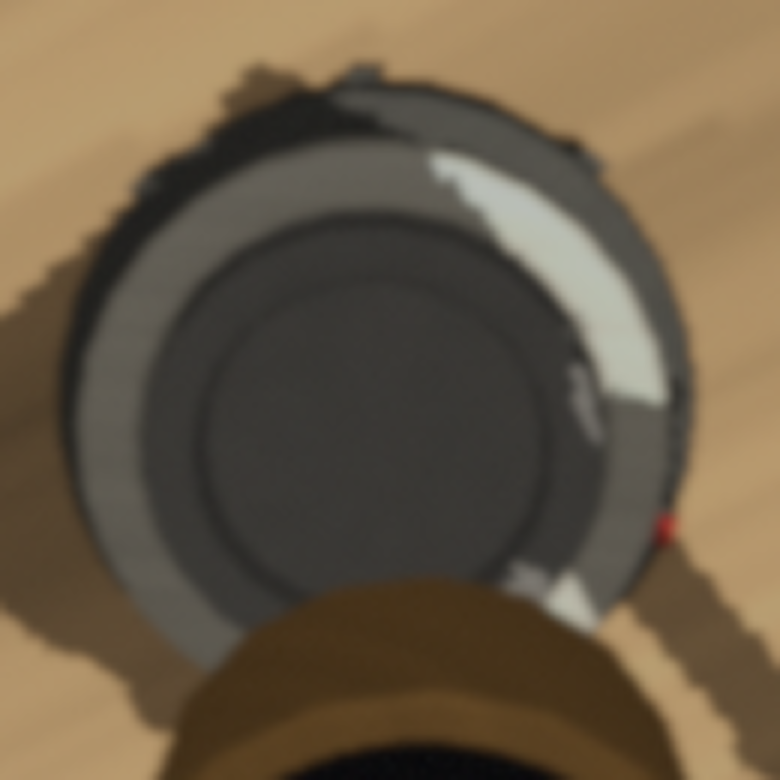

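The crop shows the seat hole at x 205–550 with its top at 275, which puts the nose axis at about (0.658, 0.216). The red mark is at (667,528).

```bash
python3 plan.py 0.6578 0.2162 0.12 62  0.6578 0.2162 0.093 62
```

```text
at [0.6534 0.2109 0.239 ] yaw -118.01 z [-0.    -0.001 -1.   ]
 XYZ 2 x [0.0024, -0.0115, 0.1983]
 XYZ 1 x [0.0, -0.0001, 0.09]
```

Request:
apply_moves --xyz '[[0.0024,-0.0115,0.15],[0.0024,-0.0115,0.15],[0,0,0.1],[0,0,0],[0,0,0]]' --rot '[[0,0,0],[0,0,0],[0,0,0],[0,0,0],[0,0,0]]' --hand '[-1,-1,-1,-1,-1]'

```text
clock: 14.8
position: [0.6594, 0.2169, 0.1207]
ee_rot: [-0.001, 0.97, -0.242, 0.001]
contact_force: [0.7, -0.1, -0.9]
width: 0.0484
gripper_force: 42.6
```

```bash
python3 plan.py 0.6578 0.2162 0.0915 62
```

```text
at [0.6594 0.2169 0.1207] yaw -118.01 z [ 0.003  0.001 -1.   ]
 XYZ 1 x [-0.0038, 0.0047, 0.0973]
```

Request:
apply_moves --xyz '[[-0.004,0.002,0.06],[0,0,0.02],[0,0,0.018],[0,0,0],[0,0,0]]' --rot '[[0,0,0],[0,0,0],[0,0,0],[0,0,0],[0,0,0]]' --hand '[-1,-1,-1,-1,-1]'

```text
clock: 15.42
position: [0.6579, 0.2177, 0.0907]
ee_rot: [-0.0, 0.97, -0.241, 0.001]
contact_force: [0.0, -0.6, 3.3]
width: 0.0487
gripper_force: 42.9
```

Request:
apply_moves --xyz '[[0,0,0],[0,0,0],[0,0,0],[0,0,-0.1],[0,0,-0.16],[0,0,-0.19],[0,0,0],[0,0,0]]' --rot '[[0,0,0],[0,0,0],[0,0,0],[0,0,0],[0,0,0],[0,0,0],[0,0,0],[0,0,0]]' --hand '[0.6,0.6,0.6,0.6,0.6,-0.2,-0.2,-0.2]'

```text
clock: 16.42
position: [0.6566, 0.2176, 0.2241]
ee_rot: [0.0, 0.97, -0.241, -0.0]
contact_force: [0.8, -0.3, 0.0]
width: 0.034
gripper_force: 0.0
```

```bash
python3 - <<'E'
from h import *
c=cam("wrist"); a=cam("scene"); b=cam("side")
cv2.imwrite("pics/n2.png",np.vstack([cv2.resize(c["p"][80:330,170:470],(480,400)),np.hstack([cv2.resize(x,(240,200)) for x in(a["p"][150:230,350:446],b["p"][200:290,190:298])])])[:,:,::-1]); print(c["s"]["position"],c["s"]["width"])
# lug prediction at nose (0.658,0.2165), angles
for t in(145,150,155): print(t,(proj(c,[[.658+.0455*np.cos(np.radians(t)),.2165+.0455*np.sin(np.radians(t)),.113]])-[170,80])*1.6)
E
```

```text
[0.65659184 0.21760842 0.22412363] 0.03400570492060267
145 [[229.78119048 264.53622434]]
150 [[236.80251723 265.04672614]]
155 [[243.84248711 264.99266361]]
```

View pics/n2.png

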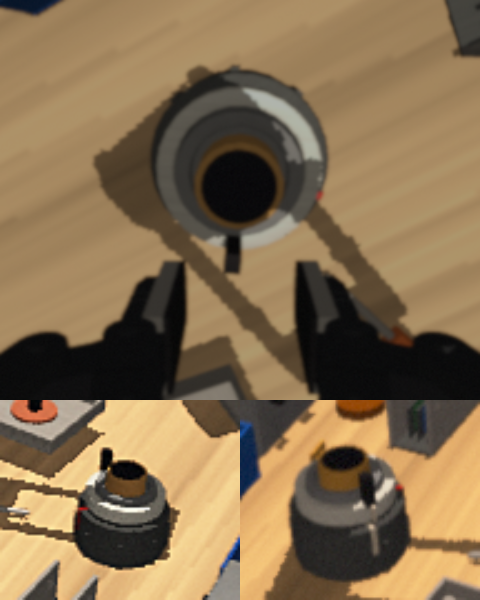

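The lens sits flat in the seat and the lug is at about 147°. Next I grip the lug tangentially.

```bash
python3 plan.py 0.6190 0.2422 0.15 -123.4  0.6190 0.2422 0.096 -123.4
```

```text
at [0.656  0.2175 0.2223] yaw -117.94 z [-0.004 -0.001 -1.   ]
 ROT 1 x [0.002, 0.003, 0.091]
 XYZ 2 x [-0.0742, -0.0004, 0.1205]
 XYZ 1 x [0.0, 0.0, 0.18]
```

Request:
apply_moves --xyz '[[0,0,0],[-0.074,0,0.12],[-0.074,0,0.12],[0,0,0.1],[0,0,0.08],[0,0,0],[0,0,0]]' --rot '[[0,0,0.091],[0,0,0],[0,0,0],[0,0,0],[0,0,0],[0,0,0],[0,0,0]]' --hand '[-0.2,-0.2,-0.2,-0.2,-0.2,-0.2,-0.2]'

```text
clock: 17.45
position: [0.6202, 0.2422, 0.0986]
ee_rot: [-0.0, 0.958, -0.287, 0.0]
contact_force: [0.3, 0.2, 1.4]
width: 0.0342
gripper_force: 0.0
```

Request:
apply_moves --xyz '[[0,0,0],[0,0,0],[0,0,0],[0,0,0]]' --rot '[[0,0,0],[0,0,0],[0,0,0],[0,0,0]]' --hand '[-1,-1,-1,-1]'

```text
clock: 17.95
position: [0.6207, 0.2423, 0.0997]
ee_rot: [-0.001, 0.958, -0.287, 0.001]
contact_force: [-0.1, -0.3, 6.3]
width: 0.0087
gripper_force: 40.7
```

Request:
apply_moves --xyz '[[0.0005,0.013,0],[0.0005,0.013,0],[0.0005,0.013,0],[0.0005,0.013,0],[0.0005,0.013,0],[0.0005,0.013,0],[0.0005,0.013,0],[0.0005,0.013,0]]' --rot '[[0,0,-0.082],[0,0,-0.082],[0,0,-0.082],[0,0,-0.082],[0,0,-0.082],[0,0,-0.082],[0,0,-0.082],[0,0,-0.082]]' --hand '[-1,-1,-1,-1,-1,-1,-1,-1]'

```text
clock: 18.95
position: [0.6134, 0.2123, 0.0997]
ee_rot: [-0.0, 0.999, 0.053, 0.001]
contact_force: [-0.3, -0.3, 5.8]
width: 0.0087
gripper_force: 40.8
```

```bash
python3 - <<'E'
from h import *
s=status.get_state(); p=s["position"]-np.array([.658,.2165,0]); print(np.degrees(np.arctan2(p[1],p[0])),np.hypot(p[0],p[1]),s["position"],s["contact_force"],s["width"])
E
```

```text
-174.65775124968596 0.04484002928551533 [0.61335474 0.21232518 0.09972672] [-0.3481355  -0.34047429  5.81452315] 0.008718749698977997
```

Request:
apply_moves --xyz '[[0.0005,0.013,0],[0.0005,0.013,0],[0.0005,0.013,0],[0.0005,0.013,0],[0.0005,0.013,0],[0.0005,0.013,0],[0.0005,0.013,0],[0.0005,0.013,0]]' --rot '[[0,0,-0.082],[0,0,-0.082],[0,0,-0.082],[0,0,-0.082],[0,0,-0.082],[0,0,-0.082],[0,0,-0.082],[0,0,-0.082]]' --hand '[-1,-1,-1,-1,-1,-1,-1,-1]'

```text
clock: 19.95
position: [0.6261, 0.1849, 0.0997]
ee_rot: [-0.0, 0.922, 0.386, 0.001]
contact_force: [-4.2, 4.2, 9.0]
width: 0.0088
gripper_force: 41.3
```

Request:
apply_moves --xyz '[[0,0,0],[0,0,0]]' --rot '[[0,0,0],[0,0,0]]' --hand '[-1,-1]'

```text
clock: 20.2
position: [0.626, 0.185, 0.0997]
ee_rot: [-0.0, 0.923, 0.385, 0.001]
contact_force: [-1.5, 0.1, 6.0]
width: 0.0086
gripper_force: 40.7
```

```bash
python3 - <<'E'
from h import *
s=status.get_state(); p=s["position"]-np.array([.658,.2165,0]); print(np.degrees(np.arctan2(p[1],p[0])),np.hypot(p[0],p[1]),s["position"],s["contact_force"],s["moment"],s["width"])
E
```

```text
-135.4844538035328 0.04490681459430871 [0.62597874 0.18501571 0.09971102] [-1.51616038  0.05117565  5.96192466] [ 0.03550907  0.20585274 -0.2756443 ] 0.008637802199646416
```

Request:
apply_moves --xyz '[[0,0,0],[0,0,0],[0,0,-0.1],[0,0,-0.18],[0,0,-0.18],[0,0,0],[0,0,0]]' --rot '[[0,0,0],[0,0,0],[0,0,0],[0,0,0],[0,0,0],[0,0,0],[0,0,0]]' --hand '[-0.2,-0.2,-0.2,-0.2,1,1,1]'

```text
clock: 21.08
position: [0.6251, 0.1846, 0.2356]
ee_rot: [-0.0, 0.923, 0.385, -0.001]
contact_force: [-0.0, -0.8, 0.0]
width: 0.0845
gripper_force: 0.0
```

```bash
python3 - <<'E'
from h import *
c=cam("wrist"); a=cam("scene"); b=cam("side"); q=(proj(c,[.658,.2165,.08])[0]).astype(int); print(q)
x0,y0=max(0,min(520,q[0]-60)),max(0,min(280,q[1]-60))
cv2.imwrite("pics/n3.png",np.hstack([cv2.resize(c["p"][y0:y0+120,x0:x0+120],(266,266)),cv2.resize(a["p"][150:230,350:430],(266,266)),cv2.resize(b["p"][200:290,190:280],(266,266))])[:,:,::-1]); print(c["s"]["position"],c["s"]["width"])
E
python3 plan.py 0.45 0.0 0.30 90; python3 plan.py 0.40 0.06 0.30 -90
```

```text
[321 140]
[0.62505187 0.1846365  0.23561558] 0.08452914290786638
at [0.6246 0.1845 0.2341] yaw -44.68 z [-0.004 -0.001 -1.   ]
 ROT 5 x [-0.0, 0.001, 0.151]
 XYZ 5 x [-0.1164, 0.123, -0.0439]
at [0.6246 0.1845 0.2341] yaw -44.68 z [-0.004 -0.001 -1.   ]
 ROT 5 x [-0.0, 0.001, 0.151]
 XYZ 5 x [-0.1497, 0.083, -0.0439]
```

View pics/n3.png

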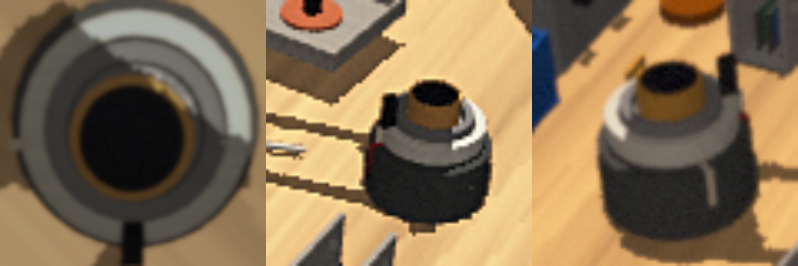

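Collar: the lug turned 78.6° (1.37 rad) and now stands over the red mark, and the lens still sits in the seat. Next is a survey of the pins and cassette.

```bash
python3 plan.py 0.57 0.0 0.32 -90
```

```text
at [0.6246 0.1845 0.2341] yaw -44.68 z [-0.004 -0.001 -1.   ]
 ROT 5 x [-0.0, 0.001, 0.151]
 XYZ 4 x [-0.0455, 0.1538, -0.0715]
```

Request:
apply_moves --xyz '[[0,0,-0.05],[0,0,-0.05],[0,0,-0.05],[0,0,0],[0,0,0]]' --rot '[[0,0,0.151],[0,0,0.151],[0,0,0.151],[0,0,0.151],[0,0,0.151]]' --hand '[1,1,1,1,1]'

```text
clock: 21.85
position: [0.6252, 0.1846, 0.2799]
ee_rot: [0.0, 1.0, -0.002, -0.001]
contact_force: [0.2, -0.5, 1.3]
width: 0.0853
gripper_force: 0.0
```

Request:
apply_moves --xyz '[[-0.0455,0.154,-0.036],[-0.0455,0.154,-0.036],[-0.0455,0.154,-0.036],[-0.0455,0.154,-0.036],[0,0,0],[0,0,0]]' --rot '[[0,0,0],[0,0,0],[0,0,0],[0,0,0],[0,0,0],[0,0,0]]' --hand '[1,1,1,1,1,1]'

```text
clock: 22.6
position: [0.5709, 0.0003, 0.3235]
ee_rot: [-0.001, 1.0, -0.0, -0.001]
contact_force: [-0.8, 1.3, -0.4]
width: 0.0858
gripper_force: 0.0
```

```bash
python3 - <<'E'
from h import *
import pickle
c=cam("wrist"); save(c,"p1.png",k=1.25); print(c["s"]["position"]); pickle.dump(c,open("p1.pkl","wb"))
E
```

```text
[5.70926243e-01 2.74779948e-04 3.23473109e-01]
```

View pics/p1.png

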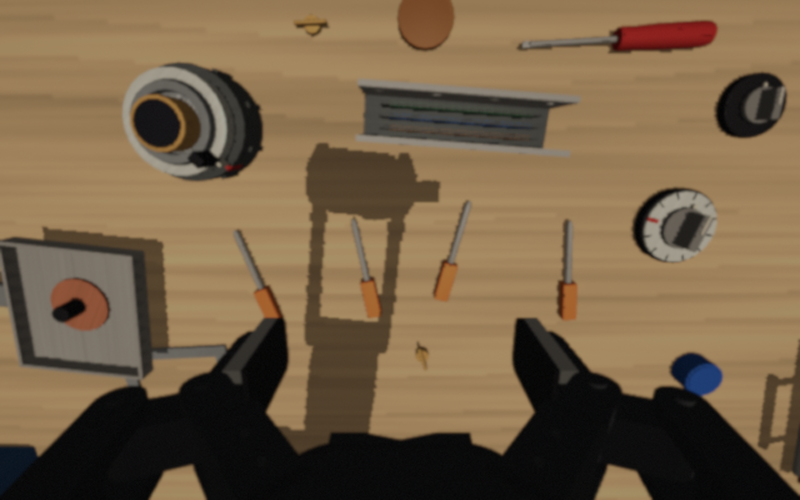

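The view shows the lug at (203,158) beside the red mark at (228,168), and the four pin grips at (266,303), (370,297), (446,281) and (569,300). The cassette's front plate top edge runs from (357,138) to (570,154), and the dial is at (680,225). I'll compute all of these.

```bash
cat > m2.py <<'E'
from h import *
import pickle
c=pickle.load(open("p1.pkl","rb")); hsv=cv2.cvtColor(c["p"],cv2.COLOR_RGB2HSV); gr=cv2.cvtColor(c["p"],cv2.COLOR_RGB2GRAY)
def cyl(uv,ax,r,zmax):  # ray with upright cylinder
    d=rays(c,[uv])[0]; o=c["o"]; a=d[:2]@d[:2]; b=2*d[:2]@(o[:2]-ax); k=(o[:2]-ax)@(o[:2]-ax)-r*r
    q=b*b-4*a*k; return [o+d*t for t in ((-b-np.sqrt(q))/2/a,(-b+np.sqrt(q))/2/a)] if q>0 else None
ax=np.array([.658,.2165])
sub=hsv[120:150,160:210]; r=((sub[:,:,0]<8)|(sub[:,:,0]>172))&(sub[:,:,1]>130); ys,xs=np.nonzero(r); u=[xs.mean()+160,ys.mean()+120]; print("red px",u,len(xs),xs.min()+160,xs.max()+160)
for z in(.06,.065,.07,.075): p=onz(c,[u],z)[0]-[*ax,0]; print(z,np.degrees(np.arctan2(p[1],p[0]))%360,np.hypot(*p[:2]))
u=[203/1.25,158/1.25]; p=onz(c,[u],.113)[0]-[*ax,0]; print("lug",np.degrees(np.arctan2(p[1],p[0]))%360,np.hypot(*p[:2]))
m=cv2.inRange(hsv,(5,130,90),(16,255,255)); m[:200]=0
n,l,st,ce=cv2.connectedComponentsWithStats(m)
for i in range(1,n):
    if 120<st[i][4]<1500 and st[i][2]<60:
        ys,xs=np.nonzero(l==i); W=onz(c,np.c_[xs,ys],.016)[:,:2]; rc=cv2.minAreaRect((W*1000).astype(np.float32)); mu=W.mean(0)
        w,v=np.linalg.eigh(np.cov(W.T)); d=v[:,1]*np.sign(v[0,1]); print("pin",ce[i].round(0),st[i][4],mu.round(4),"ang",round(np.degrees(np.arctan2(d[1],d[0])),1),"rect",np.round(rc[0]),np.round(rc[1]))
tips=[(237,232),(353,219),(467,203),(569,221)]
print("tips",onz(c,np.array(tips)/1.25,.009)[:,:2].round(3).tolist())
for nm,u in(("F+",(357,138)),("F-",(570,154)),("R+",(357,83)),("R-",(578,100))): print(nm,onz(c,[np.array(u)/1.25],.08)[0].round(4))
print("dial",onz(c,np.array([[679,224]])/1.25,.02)[0].round(4))
save(c,"cs.png",(275,55,475,135),4)
E
python3 m2.py
```

```text
red px [np.float64(186.32258064516128), np.float64(133.66129032258064)] 62 180 193
0.06 225.2237124968304 0.05986721760872525
0.065 226.8561753051698 0.0611812164817684
0.07 228.41878432133788 0.06254277155557933
0.075 229.91374980724825 0.063948845300002
lug 231.99303924549778 0.049720599551228026
pin [356. 225.] 414 [ 0.4724 -0.0561] ang -13.7 rect [472. -56.] [22. 52.]
pin [ 65. 242.] 1094 [0.4432 0.4095] ang 29.1 rect [441. 412.] [69. 69.]
pin [296. 239.] 385 [0.4494 0.0376] ang 10.3 rect [449.  37.] [55. 21.]
pin [455. 241.] 363 [ 0.4448 -0.216 ] ang 5.0 rect [ 445. -214.] [53. 23.]
pin [212. 243.] 299 [0.4421 0.1722] ang 20.3 rect [441. 172.] [43. 20.]
tips [[0.534, 0.2], [0.551, 0.057], [0.57, -0.08], [0.548, -0.206]]
F+ [0.6445 0.0417 0.08  ]
F- [ 0.6296 -0.1665  0.08  ]
R+ [0.6937 0.0401 0.08  ]
R- [ 0.679 -0.168  0.08 ]
dial [ 0.5467 -0.3336  0.02  ]
```

```bash
python3 plan.py 0.585 -0.062 0.18 -94
```

```text
at [0.571  0.0007 0.3234] yaw -89.95 z [-0.002  0.001 -1.   ]
 ROT 1 x [-0.001, 0.002, 0.068]
 XYZ 3 x [0.0204, 0.0685, 0.1594]
```

Request:
apply_moves --xyz '[[0,0,0],[0.0204,0.0685,0.16],[0.0204,0.0685,0.16],[0.0204,0.0685,0.16],[0,0,0],[0,0,0],[0,0,0]]' --rot '[[0,0,0.068],[0,0,0],[0,0,0],[0,0,0],[0,0,0],[0,0,0],[0,0,0]]' --hand '[1,1,1,1,1,1,1]'

```text
clock: 23.52
position: [0.5864, -0.062, 0.1828]
ee_rot: [0.0, 0.999, -0.035, 0.002]
contact_force: [-0.1, -0.1, 0.3]
width: 0.0857
gripper_force: 0.0
```

```bash
python3 - <<'E'
from h import *
import pickle
c=cam("wrist"); pickle.dump(c,open("p2.pkl","wb")); print(c["s"]["position"])
pr=proj(c,[[.6445,.0417,.08],[.6296,-.1665,.08]]); print(pr)
x0=int(min(pr[:,0]))-30;x1=int(max(pr[:,0]))+30;y0=max(0,int(min(pr[:,1]))-95);y1=int(max(pr[:,1]))+45; print(x0,y0,x1,y1); save(c,"cs.png",(max(0,x0),y0,min(640,x1),y1),800/(x1-x0))
E
```

```text
[ 0.58644404 -0.06202245  0.18275717]
[[183.68343461 140.59204074]
 [447.41104733 140.97424536]]
153 45 477 185
```

View pics/cs.png

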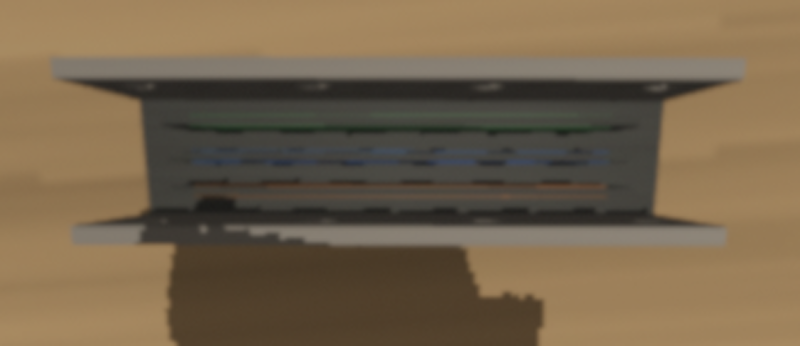

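The crop shows the front plate's top strip from (72,245) to (725,246) and the rear plate's from (52,58) to (744,58). The rear eyelets are at x = 147, 315, 488 and 655, y ≈ 87.

```bash
python3 - <<'E'
from h import *
import pickle
c=pickle.load(open("p2.pkl","rb")); k=800/324
D=lambda u:np.array(u)/k+[153,45]
for n,L,z in(("front face edge",[(72,245),(725,246)],.08),("front mid",[(72,236),(725,236)],.08),("rear outer edge",[(52,58),(744,58)],.08),("rear mid",[(53,69),(743,69)],.08),("rear eyes",[(147,87),(315,87),(488,87),(655,87)],.058)):
    P=onz(c,[D(u) for u in L],z); d=P[0]-P[-1]; print(n,P[:,:2].round(4).tolist(),"len",np.linalg.norm(d).round(4),"mid",((P[0]+P[-1])/2).round(4)[:2],"yaw",np.degrees(np.arctan2(-d[0],d[1])).round(2))
E
```

```text
front face edge [[0.6418, 0.0435], [0.6268, -0.166]] len 0.21 mid [ 0.6343 -0.0613] yaw -4.1
front mid [[0.6446, 0.0429], [0.63, -0.1659]] len 0.2093 mid [ 0.6373 -0.0615] yaw -4.01
rear outer edge [[0.6973, 0.0388], [0.6827, -0.1693]] len 0.2086 mid [ 0.69   -0.0653] yaw -4.01
rear mid [[0.6942, 0.0391], [0.6796, -0.1692]] len 0.2088 mid [ 0.6869 -0.065 ] yaw -4.01
rear eyes [[0.6898, 0.0185], [0.6858, -0.037], [0.6818, -0.0942], [0.678, -0.1494]] len 0.1684 mid [ 0.6839 -0.0654] yaw -4.0
```

```bash
cat > pin.py <<'E'
from h import *
from plan import plan
# pin.py x y : find the orange grip nearest to x,y in the wrist view, plan the grasp
def rod_axis(W):
    w,v=np.linalg.eigh(np.cov(W.T)); d=v[:,1]*np.sign(v[0,1]); return W.mean(0),d
gx,gy=float(sys.argv[1]),float(sys.argv[2]); c=cam("wrist"); hsv=cv2.cvtColor(c["p"],cv2.COLOR_RGB2HSV)
m=cv2.inRange(hsv,(4,120,60),(17,255,255)); n,l,st,ce=cv2.connectedComponentsWithStats(m); best=None
for i in range(1,n):
    if st[i][4]<150: continue
    ys,xs=np.nonzero(l==i); W=onz(c,np.c_[xs,ys],.016)[:,:2]; rc=cv2.minAreaRect((W*1000).astype(np.float32)); mu,d=rod_axis(W)
    q=np.hypot(mu[0]-gx,mu[1]-gy); print("blob",mu.round(4),np.round(rc[0]),np.round(rc[1]),"ang",round(np.degrees(np.arctan2(d[1],d[0])),1))
    if max(rc[1])<75 and (best is None or q<best[0]): best=(q,np.array(rc[0])/1000,np.degrees(np.arctan2(d[1],d[0])))
q,p,a=best; print("grip",p.round(4),"ang",round(a,1)); plan([(p[0],p[1],.06,a-90),(p[0],p[1],.004,a-90)])
E
python3 plan.py 0.435 0.170 0.16 -73
```

```text
at [ 0.5863 -0.0621  0.1827] yaw -93.99 z [ 0.004 -0.    -1.   ]
 ROT 3 x [0.0, -0.001, -0.117]
 XYZ 5 x [-0.0512, -0.1775, 0.0151]
```

Request:
apply_moves --xyz '[[0,0,0],[0,0,0],[0,0,0],[-0.051,-0.178,0.015],[-0.051,-0.178,0.015],[-0.051,-0.178,0.015],[-0.051,-0.178,0.015],[-0.051,-0.178,0.015]]' --rot '[[0,0,-0.117],[0,0,-0.117],[0,0,-0.117],[0,0,0],[0,0,0],[0,0,0],[0,0,0],[0,0,0]]' --hand '[1,1,1,0.3,0.3,0.3,0.3,0.3]'

```text
clock: 24.58
position: [0.4335, 0.172, 0.1597]
ee_rot: [-0.0, 0.989, 0.148, 0.002]
contact_force: [1.0, 0.9, 0.3]
width: 0.0556
gripper_force: 0.0
```

Request:
apply_moves --xyz '[[0,0,0],[0,0,0]]' --rot '[[0,0,0],[0,0,0]]' --hand '[0.3,0.3]'

```text
clock: 24.82
position: [0.4347, 0.1704, 0.1594]
ee_rot: [0.0, 0.989, 0.149, 0.002]
contact_force: [0.5, 0.4, -0.4]
width: 0.0557
gripper_force: 0.0
```

```bash
python3 pin.py .435 .17
```

```text
blob [0.4508 0.4051] [449. 408.] [75. 76.] ang 17.7
blob [0.4501 0.2347] [449. 235.] [68. 21.] ang 88.2
blob [0.4394 0.1708] [438. 166.] [75. 41.] ang 18.7
blob [0.449  0.0415] [449.  42.] [55. 27.] ang 14.6
blob [ 0.4724 -0.0514] [472. -51.] [33. 51.] ang -15.6
blob [0.277  0.1662] [284. 163.] [73. 68.] ang 41.5
blob [0.1448 0.2587] [147. 256.] [18. 49.] ang -70.5
grip [0.4376 0.1664] ang 18.7
at [0.4351 0.1699 0.1592] yaw -72.99 z [ 0.003  0.    -1.   ]
 ROT 1 x [0.001, -0.003, -0.027]
 XYZ 2 x [0.0022, 0.0069, 0.1653]
 XYZ 1 x [0.0, 0.0, 0.1867]
```

Request:
apply_moves --xyz '[[0.008,0,0.165],[0,0,0.165],[0,0,0.13],[0,0,0.05],[0,0,0],[0,0,0]]' --rot '[[0,0,-0.01],[0,0,0],[0,0,0],[0,0,0],[0,0,0],[0,0,0]]' --hand '[0.3,0.3,0.3,0.3,0.3,0.3]'

```text
clock: 25.62
position: [0.4377, 0.1704, 0.0058]
ee_rot: [-0.0, 0.988, 0.152, 0.001]
contact_force: [0.4, -0.9, -0.1]
width: 0.0554
gripper_force: 0.0
```

Request:
apply_moves --xyz '[[0,0,0],[0,0,0],[0,0,0],[0,0,0],[0,0,0]]' --rot '[[0,0,0],[0,0,0],[0,0,0],[0,0,0],[0,0,0]]' --hand '[-1,-1,-1,-1,-1]' --force 60

```text
clock: 26.25
position: [0.4367, 0.1709, 0.0061]
ee_rot: [0.0, 0.988, 0.153, 0.001]
contact_force: [0.0, -0.7, 4.6]
width: 0.0163
gripper_force: 59.3
```

```bash
sed -i 's/(4,120,60),(17,255,255)/(5,165,95),(16,255,255)/' pin.py; cat > ins.py <<'E'
from h import *
from plan import plan
# ins.py k zoff : plan from lifted grasp to eyelet k (+87,+29,-29,-87); dz = TCP height at grasp
o=[.087,.029,-.029,-.087][int(sys.argv[1])]; gz=float(sys.argv[2]); a=np.radians(-4.05)
ux=np.array([np.cos(a),np.sin(a)]); uy=np.array([-ux[1],ux[0]]); E=np.array([.6343,-.0613])+uy*o
z=.058-.009+gz; S=E-ux*.130; H=E-ux*.025; print("eye",E.round(4),"stand",S.round(4),"home TCP",H.round(4),"z",z)
s=status.get_state()["position"]; yw=-94.05
plan([(s[0],s[1],z+.05,yw),(S[0],S[1],z+.05,yw),(S[0],S[1],z,yw),(H[0],H[1],z,yw)])
E
python3 ins.py 0 0.005
```

```text
eye [0.6404 0.0255] stand [0.5108 0.0347] home TCP [0.6155 0.0272] z 0.054
at [0.4367 0.1709 0.0061] yaw -72.38 z [ 0.002  0.    -1.   ]
 ROT 3 x [-0.0, -0.001, 0.12]
 XYZ 2 x [0.0, 0.0, -0.1632]
 XYZ 3 x [0.0927, 0.1452, 0.0]
 XYZ 1 x [0.0, 0.0, 0.1667]
 XYZ 2 x [0.175, 0.0, 0.0]
```

Request:
apply_moves --xyz '[[0,0,-0.165],[0,0,-0.165],[0,0,0],[0,0,0],[0,0,0],[0.093,0.145,0],[0.093,0.145,0],[0.093,0.145,0]]' --rot '[[0,0,0],[0,0,0],[0,0,0.12],[0,0,0.12],[0,0,0.12],[0,0,0],[0,0,0],[0,0,0]]' --hand '[-1,-1,-1,-1,-1,-1,-1,-1]'

```text
clock: 27.25
position: [0.5111, 0.0337, 0.1045]
ee_rot: [-0.0, 0.999, -0.034, 0.0]
contact_force: [0.5, 0.8, -0.8]
width: 0.0163
gripper_force: 58.9
```

Request:
apply_moves --xyz '[[0,0,0.08],[0,0,0.08],[0,0,0],[0,0,0]]' --rot '[[0,0,0],[0,0,0],[0,0,0],[0,0,0]]' --hand '[-1,-1,-1,-1]'

```text
clock: 27.75
position: [0.511, 0.035, 0.0569]
ee_rot: [-0.0, 0.999, -0.035, 0.001]
contact_force: [-0.5, -0.3, -0.8]
width: 0.0161
gripper_force: 59.0
```

```bash
cat >> h.py <<'E'
def rod():
    """holding a pin: where the rod tip lies in the picture against prediction"""
    c=cam("wrist"); Rt=q2R(c["s"]["ee_rot"]); return c
E
python3 ins.py 0 0.006; python3 - <<'E'
from h import *
c=cam("wrist"); Rt=q2R(c["s"]["ee_rot"]); p=np.array(c["s"]["position"]); ax=p+Rt@[0,0,-.003]
pr=proj(c,[ax+Rt@[t,0,0] for t in(.025,.04,.06,.08,.1,.105)]); print(pr.round(1).tolist())
g=cv2.cvtColor(c["p"],cv2.COLOR_RGB2GRAY)
E2=proj(c,[[.6404,.0255,.058],[.6404,.0255,.08]]); print("eye",E2)
save(c,"r1.png",(240,80,400,280),3)
E
```

```text
eye [0.6404 0.0255] stand [0.5108 0.0347] home TCP [0.6155 0.0272] z 0.055
at [0.511  0.035  0.0569] yaw -93.97 z [ 0.001  0.    -1.   ]
 XYZ 1 x [0.0002, -0.0, -0.1605]
 XYZ 1 x [-0.0007, 0.001, -0.0]
 XYZ 1 x [-0.0002, 0.0, 0.1667]
 XYZ 2 x [0.175, 0.0002, 0.0002]
[[319.6, 213.2], [319.6, 182.7], [319.6, 139.0], [319.5, 91.8], [319.5, 40.4], [319.5, 26.9]]
eye [[320.65131765 -41.89415685]
 [320.87024787 -74.81042003]]
```

View pics/r1.png

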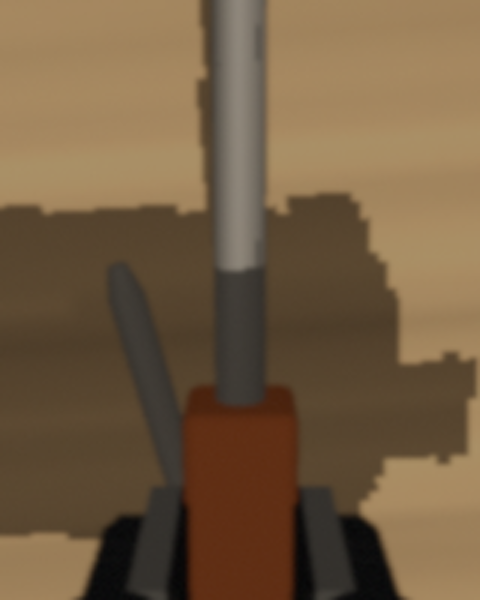

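The rod runs straight along the tool x axis and its root is at the predicted pixel (320,213). I lower 2 mm and insert.

Request:
apply_moves --xyz '[[0,0,0.006],[0.03,0,0],[0.03,0,0],[0.03,0,0],[0.03,0,0],[0,0,0]]' --rot '[[0,0,0],[0,0,0],[0,0,0],[0,0,0],[0,0,0],[0,0,0]]' --hand '[-1,-1,-1,-1,-1,-1]'

```text
clock: 28.55
position: [0.5475, 0.0321, 0.0542]
ee_rot: [-0.0, 0.999, -0.035, 0.0]
contact_force: [0.6, 0.2, -0.5]
width: 0.0164
gripper_force: 59.0
```

Request:
apply_moves --xyz '[[0.04,0,0],[0.04,0,0],[0.04,0,0],[0.04,0,0],[0.03,0,0],[0.02,0,0],[0,0,0]]' --rot '[[0,0,0],[0,0,0],[0,0,0],[0,0,0],[0,0,0],[0,0,0],[0,0,0]]' --hand '[-1,-1,-1,-1,-1,-1,-1]'

```text
clock: 29.42
position: [0.6096, 0.0278, 0.0542]
ee_rot: [-0.0, 0.999, -0.035, -0.0]
contact_force: [-0.2, -0.4, -1.1]
width: 0.0164
gripper_force: 59.0
```

Request:
apply_moves --xyz '[[0.012,0,0],[0.006,0,0],[0.004,0,0],[0,0,0]]' --rot '[[0,0,0],[0,0,0],[0,0,0],[0,0,0]]' --hand '[-1,-1,-1,-1]'

```text
clock: 29.92
position: [0.6155, 0.0274, 0.0543]
ee_rot: [-0.0, 0.999, -0.035, -0.0]
contact_force: [-1.2, -0.1, 1.0]
width: 0.0165
gripper_force: 59.1
```

Request:
apply_moves --xyz '[[0.006,0,0],[0.004,0,0],[0,0,0],[0,0,0]]' --rot '[[0,0,0],[0,0,0],[0,0,0],[0,0,0]]' --hand '[-1,-1,-1,-1]'

```text
clock: 30.42
position: [0.6155, 0.0275, 0.0538]
ee_rot: [-0.0, 0.999, -0.035, -0.003]
contact_force: [-6.2, 0.7, 2.0]
width: 0.0161
gripper_force: 59.4
```

Contact, so pin A is home. Release, lift and go to pin B.

Request:
apply_moves --xyz '[[-0.008,0,0],[0,0,0],[0,0,0],[0,0,-0.1],[0,0,-0.18],[0,0,-0.08],[0,0,0]]' --rot '[[0,0,0],[0,0,0],[0,0,0],[0,0,0],[0,0,0],[0,0,0],[0,0,0]]' --hand '[-0.2,-0.2,-0.2,-0.2,0.3,0.3,0.3]'

```text
clock: 31.3
position: [0.6184, 0.0272, 0.1648]
ee_rot: [0.0, 0.999, -0.035, 0.003]
contact_force: [-0.6, 1.1, -0.7]
width: 0.0557
gripper_force: 0.0
```

```bash
python3 plan.py .449 .038 .16 -79; python3 pin.py .449 .038
```

```text
at [0.6184 0.0272 0.1648] yaw -94.0 z [ 0.006 -0.    -1.   ]
 ROT 2 x [0.0, -0.003, -0.125]
 XYZ 3 x [-0.1825, -0.0476, 0.0054]
blob [ 0.7678 -0.041 ] [764. -33.] [42. 27.] ang 54.3
blob [0.6013 0.0288] [600.  29.] [20. 53.] ang -4.0
blob [ 0.4481 -0.2157] [ 445. -216.] [51. 18.] ang 10.3
blob [0.4512 0.0391] [451.  39.] [45. 17.] ang 11.5
grip [0.4513 0.0389] ang 11.5
at [0.617  0.0273 0.1629] yaw -94.0 z [ 0.002 -0.    -1.   ]
 ROT 2 x [0.0, -0.001, -0.129]
 XYZ 4 x [-0.1334, -0.037, 0.0857]
 XYZ 1 x [0.0, 0.0, 0.1867]
```

Request:
apply_moves --xyz '[[0,0,0],[0,0,0],[-0.178,-0.05,0.005],[-0.178,-0.05,0.005],[-0.178,-0.05,0.005],[0,0,0],[0,0,0]]' --rot '[[0,0,-0.127],[0,0,-0.127],[0,0,0],[0,0,0],[0,0,0],[0,0,0],[0,0,0]]' --hand '[0.3,0.3,0.3,0.3,0.3,0.3,0.3]'

```text
clock: 32.22
position: [0.4509, 0.0402, 0.1572]
ee_rot: [-0.0, 0.995, 0.098, 0.0]
contact_force: [0.9, 1.2, 0.4]
width: 0.0555
gripper_force: 0.0
```

```bash
python3 pin.py .45 .039
```

```text
blob [0.6101 0.0241] [611.  25.] [21. 17.] ang -77.4
blob [ 0.4718 -0.0564] [471. -56.] [18. 49.] ang -14.1
blob [ 0.4451 -0.2162] [ 445. -216.] [50. 18.] ang 5.8
grip [ 0.4713 -0.0563] ang -14.1
at [0.4517 0.0401 0.1574] yaw -78.77 z [ 0.001  0.    -1.   ]
 ROT 3 x [-0.0, -0.0, 0.141]
 XYZ 3 x [0.0471, 0.0987, 0.1082]
 XYZ 1 x [0.0, 0.0, 0.1867]
```

Request:
apply_moves --xyz '[[-0.004,0.004,0.165],[0,0,0.165],[0,0,0.125],[0,0,0.05],[0,0,0],[0,0,0]]' --rot '[[0,0,0],[0,0,0],[0,0,0],[0,0,0],[0,0,0],[0,0,0]]' --hand '[0.3,0.3,0.3,0.3,0.3,0.3]'

```text
clock: 33.02
position: [0.4511, 0.0387, 0.0065]
ee_rot: [0.0, 0.995, 0.098, 0.001]
contact_force: [0.8, -0.2, -0.5]
width: 0.0552
gripper_force: 0.0
```

Request:
apply_moves --xyz '[[0,0,0],[0,0,0],[0,0,0],[0,0,0],[0,0,0]]' --rot '[[0,0,0],[0,0,0],[0,0,0],[0,0,0],[0,0,0]]' --hand '[-1,-1,-1,-1,-1]'

```text
clock: 33.65
position: [0.4503, 0.0388, 0.0072]
ee_rot: [0.0, 0.995, 0.098, 0.001]
contact_force: [-0.8, 0.2, 5.0]
width: 0.016
gripper_force: 59.5
```

```bash
python3 ins.py 1 0.006
```

```text
eye [ 0.6363 -0.0324] stand [ 0.5067 -0.0232] home TCP [ 0.6114 -0.0306] z 0.055
at [0.4503 0.0388 0.0072] yaw -78.76 z [ 0.002 -0.    -1.   ]
 ROT 2 x [0.0, -0.001, 0.127]
 XYZ 2 x [0.0, 0.0, -0.163]
 XYZ 2 x [0.1011, 0.0965, 0.0]
 XYZ 1 x [0.0, 0.0, 0.1667]
 XYZ 2 x [0.175, -0.0, 0.0]
```

Request:
apply_moves --xyz '[[0,0,-0.163],[0,0,-0.1],[0,0,0],[0,0,0],[0.101,0.0965,0],[0.101,0.0965,0],[0,0,0],[0,0,0]]' --rot '[[0,0,0],[0,0,0],[0,0,0.127],[0,0,0.127],[0,0,0],[0,0,0],[0,0,0],[0,0,0]]' --hand '[-1,-1,-1,-1,-1,-1,-1,-1]'

```text
clock: 34.65
position: [0.505, -0.0228, 0.0849]
ee_rot: [-0.0, 0.999, -0.035, -0.001]
contact_force: [-0.2, -1.0, -1.1]
width: 0.0163
gripper_force: 58.9
```

```bash
python3 ins.py 1 0.0068; python3 - <<'E'
from h import *
c=cam("wrist"); Rt=q2R(c["s"]["ee_rot"]); p=np.array(c["s"]["position"]); ax=p+Rt@[0,0,-.0022]
hsv=cv2.cvtColor(c["p"],cv2.COLOR_RGB2HSV)
for t in(.0,.01,.04,.06,.08):
    u=proj(c,[ax+Rt@[t,0,0]])[0]; r=int(u[1]); row=hsv[r,280:360]; m=(row[:,1]<50) if t>.02 else (row[:,0]<16)&(row[:,1]>165); xs=np.nonzero(m)[0]+280; print(t,u.round(1),xs.min() if len(xs) else None,xs.max() if len(xs) else None,np.median(xs))
E
```

```text
eye [ 0.6363 -0.0324] stand [ 0.5067 -0.0232] home TCP [ 0.6114 -0.0306] z 0.0558
at [ 0.505  -0.0228  0.0849] yaw -94.03 z [-0.002  0.001 -1.   ]
 XYZ 1 x [-0.0001, -0.0, -0.0698]
 XYZ 1 x [0.0058, 0.0007, -0.0]
 XYZ 1 x [0.0003, 0.0001, 0.1667]
 XYZ 2 x [0.175, 0.0001, -0.0003]
0.0 [319.6 259.6] 302 338 320.0
0.01 [319.6 241.4] 302 359 322.5
0.04 [319.6 182.3] 314 327 320.5
0.06 [319.6 138.9] 313 327 320.0
0.08 [319.5  91.9] 313 328 320.5
```

Request:
apply_moves --xyz '[[0.004,0,0.06],[0,0,0.038],[0,0,0],[0.03,0,0],[0.03,0,0],[0.03,0,0],[0.03,0,0],[0,0,0]]' --rot '[[0,0,0],[0,0,0],[0,0,0],[0,0,0],[0,0,0],[0,0,0],[0,0,0],[0,0,0]]' --hand '[-1,-1,-1,-1,-1,-1,-1,-1]'

```text
clock: 35.7
position: [0.5443, -0.0259, 0.0558]
ee_rot: [0.0, 0.999, -0.035, 0.0]
contact_force: [-1.1, 0.5, -0.6]
width: 0.0164
gripper_force: 58.9
```

Tip is in at the commanded height with no force. Drive it on.

Request:
apply_moves --xyz '[[0.04,0,0],[0.04,0,0],[0.04,0,0],[0.04,0,0],[0.03,0,0],[0.02,0,0],[0.008,0,0],[0,0,0]]' --rot '[[0,0,0],[0,0,0],[0,0,0],[0,0,0],[0,0,0],[0,0,0],[0,0,0],[0,0,0]]' --hand '[-1,-1,-1,-1,-1,-1,-1,-1]'

```text
clock: 36.7
position: [0.6082, -0.0303, 0.0557]
ee_rot: [-0.0, 0.999, -0.035, -0.0]
contact_force: [0.3, 0.2, -0.9]
width: 0.0161
gripper_force: 58.9
```

Request:
apply_moves --xyz '[[0.008,0,0],[0.006,0,0],[0,0,0]]' --rot '[[0,0,0],[0,0,0],[0,0,0]]' --hand '[-1,-1,-1]'

```text
clock: 37.08
position: [0.6127, -0.0306, 0.0559]
ee_rot: [-0.0, 0.999, -0.035, 0.0]
contact_force: [1.0, -0.3, 0.2]
width: 0.0164
gripper_force: 58.9
```

Request:
apply_moves --xyz '[[0.006,0,0],[0.005,0,0],[0.004,0,0],[0,0,0]]' --rot '[[0,0,0],[0,0,0],[0,0,0],[0,0,0]]' --hand '[-1,-1,-1,-1]'

```text
clock: 37.58
position: [0.6141, -0.0306, 0.0555]
ee_rot: [-0.0, 0.999, -0.035, -0.003]
contact_force: [-5.8, -0.0, 3.4]
width: 0.0164
gripper_force: 59.4
```

Contact, so pin B is home. Release, lift and locate pin C.

Request:
apply_moves --xyz '[[-0.008,0,0],[0,0,0],[0,0,0],[0,0,-0.1],[0,0,-0.18],[0,0,-0.08],[0,0,0]]' --rot '[[0,0,0],[0,0,0],[0,0,0],[0,0,0],[0,0,0],[0,0,0],[0,0,0]]' --hand '[-0.2,-0.2,-0.2,-0.2,0.3,0.3,0.3]'

```text
clock: 38.45
position: [0.6166, -0.031, 0.1663]
ee_rot: [0.0, 0.999, -0.035, 0.003]
contact_force: [0.3, -1.3, 0.8]
width: 0.0558
gripper_force: 0.0
```

```bash
python3 pin.py .472 -.056; python3 plan.py .472 -.056 .16 -104
```

```text
blob [ 0.7695 -0.0148] [759. -24.] [51. 43.] ang -61.5
blob [0.6014 0.0399] [601.  40.] [19. 52.] ang -2.5
blob [ 0.5967 -0.0282] [595. -28.] [18. 53.] ang -4.0
blob [ 0.4728 -0.0562] [472. -56.] [18. 50.] ang -13.4
grip [ 0.4723 -0.0559] ang -13.4
at [ 0.6152 -0.0308  0.1644] yaw -94.0 z [ 0.002 -0.    -1.   ]
 ROT 1 x [-0.0, -0.002, 0.157]
 XYZ 3 x [-0.1479, 0.064, 0.1159]
 XYZ 1 x [0.0, 0.0, 0.1867]
at [ 0.6152 -0.0308  0.1644] yaw -94.0 z [ 0.002 -0.    -1.   ]
 ROT 1 x [-0.0, -0.002, 0.167]
 XYZ 3 x [-0.1476, 0.0657, 0.0048]
```

Request:
apply_moves --xyz '[[0,0,0],[-0.148,0.065,0.005],[-0.148,0.065,0.005],[-0.148,0.065,0.005],[0,0,0.1],[0,0,0],[0,0,0]]' --rot '[[0,0,0.162],[0,0,0],[0,0,0],[0,0,0],[0,0,0],[0,0,0],[0,0,0]]' --hand '[0.3,0.3,0.3,0.3,0.3,0.3,0.3]'

```text
clock: 39.38
position: [0.4718, -0.056, 0.129]
ee_rot: [-0.0, 0.993, -0.119, -0.0]
contact_force: [0.7, -0.6, -0.4]
width: 0.0558
gripper_force: 0.0
```

```bash
python3 pin.py .472 -.056; python3 plan.py .472 -.056 .006 -103.7
```

```text
blob [0.6274 0.0492] [627.  49.] [21. 56.] ang -0.2
blob [ 0.6159 -0.0201] [616. -20.] [22. 43.] ang -0.2
blob [ 0.4452 -0.2158] [ 445. -216.] [50. 17.] ang 5.7
grip [ 0.616  -0.0201] ang -0.2
at [ 0.4723 -0.0561  0.1294] yaw -103.71 z [ 0.  0. -1.]
 ROT 2 x [-0.0, -0.0, -0.112]
 XYZ 3 x [0.1595, -0.0407, 0.0771]
 XYZ 1 x [0.0, 0.0, 0.1867]
at [ 0.4723 -0.0561  0.1294] yaw -103.71 z [ 0.  0. -1.]
 XYZ 3 x [-0.0004, 0.0, 0.1371]
```

Request:
apply_moves --xyz '[[0,0,0.16],[0,0,0.16],[0,0,0.09],[0,0,0],[0,0,0]]' --rot '[[0,0,0],[0,0,0],[0,0,0],[0,0,0],[0,0,0]]' --hand '[0.3,0.3,0.3,0.3,0.3]'

```text
clock: 40.05
position: [0.473, -0.0562, 0.0073]
ee_rot: [0.0, 0.993, -0.119, 0.001]
contact_force: [0.2, 0.4, 0.6]
width: 0.0559
gripper_force: 0.0
```

Request:
apply_moves --xyz '[[0,0,0],[0,0,0],[0,0,0],[0,0,0],[0,0,0]]' --rot '[[0,0,0],[0,0,0],[0,0,0],[0,0,0],[0,0,0]]' --hand '[-1,-1,-1,-1,-1]'

```text
clock: 40.67
position: [0.4722, -0.0561, 0.0076]
ee_rot: [0.0, 0.993, -0.119, 0.001]
contact_force: [-0.5, 0.0, 6.1]
width: 0.0162
gripper_force: 59.6
```

```bash
python3 ins.py 2 0.006
```

```text
eye [ 0.6323 -0.0902] stand [ 0.5026 -0.081 ] home TCP [ 0.6073 -0.0885] z 0.055
at [ 0.4722 -0.0561  0.0076] yaw -103.72 z [ 0.002 -0.001 -1.   ]
 ROT 1 x [0.0, -0.002, -0.161]
 XYZ 2 x [0.0, 0.0, -0.1624]
 XYZ 1 x [0.1068, 0.0757, 0.0]
 XYZ 1 x [0.0, 0.0, 0.1667]
 XYZ 2 x [0.175, 0.0, 0.0]
```

Request:
apply_moves --xyz '[[0,0,-0.163],[0,0,-0.1],[0,0,0],[0.105,0.0757,0],[0,0,0],[0,0,0]]' --rot '[[0,0,0],[0,0,0],[0,0,-0.161],[0,0,0],[0,0,0],[0,0,0]]' --hand '[-1,-1,-1,-1,-1,-1]'

```text
clock: 41.42
position: [0.5004, -0.0806, 0.0851]
ee_rot: [-0.0, 0.999, -0.036, -0.001]
contact_force: [0.1, 0.3, -0.8]
width: 0.0163
gripper_force: 58.9
```

```bash
python3 ins.py 2 0.0074; cat > rodchk.py <<'E'
from h import *
c=cam("wrist"); Rt=q2R(c["s"]["ee_rot"]); p=np.array(c["s"]["position"]); ax=p+Rt@[0,0,-.002]
hsv=cv2.cvtColor(c["p"],cv2.COLOR_RGB2HSV)
for t in(.0,.04,.06,.08):
    u=proj(c,[ax+Rt@[t,0,0]])[0]; r=int(u[1]); row=hsv[r,280:360]; m=(row[:,1]<50) if t>.02 else (row[:,0]<16)&(row[:,1]>165); xs=np.nonzero(m)[0]+280; print(t,u.round(1),xs.min() if len(xs) else None,xs.max() if len(xs) else None,np.median(xs))
E
python3 rodchk.py
```

```text
eye [ 0.6323 -0.0902] stand [ 0.5026 -0.081 ] home TCP [ 0.6073 -0.0885] z 0.056400000000000006
at [ 0.5004 -0.0806  0.0851] yaw -94.08 z [-0.001  0.001 -1.   ]
 XYZ 1 x [-0.0001, -0.0, -0.0709]
 XYZ 1 x [0.0073, 0.0009, -0.0]
 XYZ 1 x [0.0002, 0.0001, 0.1667]
 XYZ 2 x [0.175, -0.0001, -0.0002]
0.0 [319.6 259.4] 302 338 320.0
0.04 [319.6 182.2] 313 326 319.5
0.06 [319.6 138.9] 313 327 320.0
0.08 [319.5  91.9] 313 328 320.5
```

Request:
apply_moves --xyz '[[0.004,0.001,0.06],[0,0,0.036],[0,0,0],[0.03,0,0],[0.03,0,0],[0.03,0,0],[0.03,0,0],[0,0,0]]' --rot '[[0,0,0],[0,0,0],[0,0,0],[0,0,0],[0,0,0],[0,0,0],[0,0,0],[0,0,0]]' --hand '[-1,-1,-1,-1,-1,-1,-1,-1]'

```text
clock: 42.48
position: [0.5394, -0.084, 0.0564]
ee_rot: [0.0, 0.999, -0.035, 0.0]
contact_force: [0.7, 0.4, -0.1]
width: 0.0159
gripper_force: 58.9
```

Request:
apply_moves --xyz '[[0.04,0,0],[0.04,0,0],[0.04,0,0],[0.04,0,0],[0.03,0,0],[0.02,0,0],[0.01,0,0],[0,0,0]]' --rot '[[0,0,0],[0,0,0],[0,0,0],[0,0,0],[0,0,0],[0,0,0],[0,0,0],[0,0,0]]' --hand '[-1,-1,-1,-1,-1,-1,-1,-1]'

```text
clock: 43.48
position: [0.604, -0.0884, 0.0563]
ee_rot: [-0.0, 0.999, -0.035, -0.0]
contact_force: [-0.4, -0.2, -0.3]
width: 0.0159
gripper_force: 58.9
```

Request:
apply_moves --xyz '[[0.008,0,0],[0.006,0,0],[0,0,0]]' --rot '[[0,0,0],[0,0,0],[0,0,0]]' --hand '[-1,-1,-1]'

```text
clock: 43.85
position: [0.6083, -0.0888, 0.0564]
ee_rot: [-0.0, 0.999, -0.035, 0.0]
contact_force: [-0.2, -0.0, -0.8]
width: 0.0161
gripper_force: 58.9
```

Request:
apply_moves --xyz '[[0.006,0,0],[0.005,0,0],[0.004,0,0],[0,0,0]]' --rot '[[0,0,0],[0,0,0],[0,0,0],[0,0,0]]' --hand '[-1,-1,-1,-1]'

```text
clock: 44.35
position: [0.6085, -0.0887, 0.056]
ee_rot: [-0.0, 0.999, -0.035, -0.004]
contact_force: [-9.0, 0.2, 4.3]
width: 0.0163
gripper_force: 59.5
```

Pin C is home. On to pin D.

Request:
apply_moves --xyz '[[-0.012,0,0],[0,0,0],[0,0,0],[0,0,-0.1],[0,0,-0.18],[0,0,-0.08],[0,0,0]]' --rot '[[0,0,0],[0,0,0],[0,0,0],[0,0,0],[0,0,0],[0,0,0],[0,0,0]]' --hand '[-0.2,-0.2,-0.2,-0.2,0.3,0.3,0.3]'

```text
clock: 45.22
position: [0.6112, -0.0892, 0.1669]
ee_rot: [0.001, 0.999, -0.035, 0.003]
contact_force: [-0.6, 1.0, -0.9]
width: 0.0551
gripper_force: 0.0
```

```bash
python3 pin.py .445 -.216; python3 plan.py .446 -.215 .16 -84.3
```

```text
blob [ 0.7613 -0.0271] [759. -27.] [57. 42.] ang 85.4
blob [0.602  0.0489] [601.  47.] [24. 52.] ang -1.1
blob [ 0.5974 -0.0175] [597. -18.] [18. 53.] ang -2.4
blob [ 0.5924 -0.0857] [591. -85.] [19. 53.] ang -4.3
grip [ 0.591  -0.0854] ang -4.3
at [ 0.6098 -0.0889  0.1649] yaw -94.06 z [ 0.002 -0.    -1.   ]
 ROT 1 x [0.0, -0.002, 0.005]
 XYZ 2 x [-0.0316, -0.0034, 0.1749]
 XYZ 1 x [0.0, 0.0, 0.1867]
at [ 0.6098 -0.0889  0.1649] yaw -94.06 z [ 0.002 -0.    -1.   ]
 ROT 1 x [0.0, -0.002, -0.163]
 XYZ 4 x [-0.1462, 0.091, 0.0041]
```

Request:
apply_moves --xyz '[[0,0,0],[-0.146,0.091,0],[-0.146,0.091,0],[-0.146,0.091,0],[0,0,0],[0,0,0]]' --rot '[[0,0,-0.163],[0,0,0],[0,0,0],[0,0,0],[0,0,0],[0,0,0]]' --hand '[0.3,0.3,0.3,0.3,0.3,0.3]'

```text
clock: 46.02
position: [0.4867, -0.1831, 0.1634]
ee_rot: [-0.001, 0.999, 0.049, -0.0]
contact_force: [-0.1, -0.0, 0.5]
width: 0.0551
gripper_force: 0.0
```

```bash
python3 pin.py .445 -.216
```

```text
blob [0.6111 0.0648] [611.  65.] [31. 21.] ang 0.3
blob [ 0.6119 -0.0032] [612.  -3.] [20. 42.] ang -1.5
blob [ 0.6131 -0.0715] [612. -72.] [21. 53.] ang -2.5
blob [ 0.4455 -0.2153] [ 445. -215.] [48. 17.] ang 6.0
grip [ 0.4449 -0.2155] ang 6.0
at [ 0.4872 -0.1829  0.1635] yaw -84.27 z [-0.     0.001 -1.   ]
 ROT 1 x [-0.001, 0.0, -0.005]
 XYZ 2 x [-0.0758, 0.0466, 0.1726]
 XYZ 1 x [0.0, 0.0, 0.1867]
```

Request:
apply_moves --xyz '[[-0.076,0.047,0.1],[-0.076,0.047,0.1],[0,0,0.16],[0,0,0.12],[0,0,0.04],[0,0,0],[0,0,0]]' --rot '[[0,0,-0.005],[0,0,0],[0,0,0],[0,0,0],[0,0,0],[0,0,0],[0,0,0]]' --hand '[0.3,0.3,0.3,0.3,0.3,0.3,0.3]'

```text
clock: 46.95
position: [0.4456, -0.2165, 0.0095]
ee_rot: [0.001, 0.999, 0.053, 0.001]
contact_force: [0.3, -0.1, -0.1]
width: 0.0554
gripper_force: 0.0
```

Request:
apply_moves --xyz '[[0,0,0],[0,0,0],[0,0,0],[0,0,0],[0,0,0]]' --rot '[[0,0,0],[0,0,0],[0,0,0],[0,0,0],[0,0,0]]' --hand '[-1,-1,-1,-1,-1]'

```text
clock: 47.58
position: [0.4447, -0.2164, 0.0095]
ee_rot: [0.0, 0.999, 0.052, 0.001]
contact_force: [-0.0, 0.4, 5.1]
width: 0.0162
gripper_force: 60.1
```

```bash
python3 ins.py 3 0.006
```

```text
eye [ 0.6282 -0.1481] stand [ 0.4985 -0.1389] home TCP [ 0.6032 -0.1463] z 0.055
at [ 0.4447 -0.2164  0.0095] yaw -83.98 z [ 0.002 -0.001 -1.   ]
 ROT 1 x [0.001, -0.002, 0.168]
 XYZ 2 x [0.0, 0.0, -0.1592]
 XYZ 2 x [0.0803, -0.1352, 0.0]
 XYZ 1 x [0.0, 0.0, 0.1667]
 XYZ 2 x [0.175, 0.0, 0.0]
```

Request:
apply_moves --xyz '[[0,0,-0.163],[0,0,-0.1],[0,0,0],[0.08,-0.135,0],[0.08,-0.135,0],[0,0,0],[0,0,0]]' --rot '[[0,0,0],[0,0,0],[0,0,0.168],[0,0,0],[0,0,0],[0,0,0],[0,0,0]]' --hand '[-1,-1,-1,-1,-1,-1,-1]'

```text
clock: 48.45
position: [0.4973, -0.1388, 0.0873]
ee_rot: [0.0, 0.999, -0.035, -0.0]
contact_force: [0.5, -0.5, -0.7]
width: 0.016
gripper_force: 59.4
```

```bash
python3 ins.py 3 0.0092; python3 rodchk.py
```

```text
eye [ 0.6282 -0.1481] stand [ 0.4985 -0.1389] home TCP [ 0.6032 -0.1463] z 0.0582
at [ 0.4973 -0.1388  0.0873] yaw -94.01 z [-0.001 -0.    -1.   ]
 XYZ 1 x [-0.0, 0.0, -0.0698]
 XYZ 1 x [0.0041, -0.0, -0.0]
 XYZ 1 x [0.0001, -0.0001, 0.1667]
 XYZ 2 x [0.175, 0.0001, -0.0001]
0.0 [319.6 259.4] 302 337 319.5
0.04 [319.6 182.2] 314 326 320.0
0.06 [319.6 138.9] 312 326 319.0
0.08 [319.5  91.9] 312 327 319.5
```

Request:
apply_moves --xyz '[[0.004,0,0.06],[0,0,0.037],[0,0,0],[0.03,0,0],[0.03,0,0],[0.03,0,0],[0.03,0,0],[0,0,0]]' --rot '[[0,0,0],[0,0,0],[0,0,0],[0,0,0],[0,0,0],[0,0,0],[0,0,0],[0,0,0]]' --hand '[-1,-1,-1,-1,-1,-1,-1,-1]'

```text
clock: 49.5
position: [0.5359, -0.1414, 0.0582]
ee_rot: [0.0, 0.999, -0.035, 0.0]
contact_force: [0.4, 1.0, -0.7]
width: 0.0156
gripper_force: 59.4
```

Request:
apply_moves --xyz '[[0.04,0,0],[0.04,0,0],[0.04,0,0],[0.04,0,0],[0.03,0,0],[0.02,0,0],[0.01,0,0],[0,0,0]]' --rot '[[0,0,0],[0,0,0],[0,0,0],[0,0,0],[0,0,0],[0,0,0],[0,0,0],[0,0,0]]' --hand '[-1,-1,-1,-1,-1,-1,-1,-1]'

```text
clock: 50.5
position: [0.6006, -0.146, 0.0581]
ee_rot: [-0.0, 0.999, -0.035, -0.0]
contact_force: [0.6, -0.1, -0.7]
width: 0.0161
gripper_force: 59.4
```

Request:
apply_moves --xyz '[[0.008,0,0],[0.006,0,0],[0.004,0,0],[0,0,0]]' --rot '[[0,0,0],[0,0,0],[0,0,0],[0,0,0]]' --hand '[-1,-1,-1,-1]'

```text
clock: 51.0
position: [0.6036, -0.1462, 0.058]
ee_rot: [-0.0, 0.999, -0.035, -0.003]
contact_force: [-5.1, -0.5, 2.6]
width: 0.016
gripper_force: 59.8
```

Pin D is home. Release, lift and go over the dial.

Request:
apply_moves --xyz '[[-0.008,0,0],[0,0,0],[0,0,0],[0,0,-0.1],[0,0,-0.18],[0,0,-0.08],[0,0,0]]' --rot '[[0,0,0],[0,0,0],[0,0,0],[0,0,0],[0,0,0],[0,0,0],[0,0,0]]' --hand '[-0.2,-0.2,-0.2,-0.2,0.3,0.3,0.3]'

```text
clock: 51.88
position: [0.6055, -0.1467, 0.1687]
ee_rot: [0.001, 0.999, -0.035, 0.003]
contact_force: [0.6, -0.2, -0.9]
width: 0.0552
gripper_force: 0.0
```

```bash
python3 pin.py .6 -.14 | grep blob; python3 plan.py .545 -.3335 .18 -110
```

```text
blob [ 0.7608 -0.0277] [758. -27.] [57. 41.] ang 84.8
blob [0.6036 0.059 ] [603.  59.] [53. 22.] ang 0.0
blob [ 0.5983 -0.0096] [598. -12.] [26. 53.] ang -0.3
blob [ 0.5938 -0.0754] [593. -75.] [18. 53.] ang -2.0
blob [ 0.5888 -0.1444] [ 588. -145.] [19. 53.] ang -4.4
at [ 0.6042 -0.1463  0.1668] yaw -94.06 z [ 0.002 -0.    -1.   ]
 ROT 2 x [0.0, -0.001, 0.133]
 XYZ 4 x [0.007, 0.1635, -0.011]
```

All four pins are in line in the eyelets. Go to the dial.

Request:
apply_moves --xyz '[[0,0,0],[0,0,0],[0.007,0.163,-0.011],[0.007,0.163,-0.011],[0.007,0.163,-0.011],[0.007,0.163,-0.011],[0,0,0],[0,0,0]]' --rot '[[0,0,0.133],[0,0,0.133],[0,0,0],[0,0,0],[0,0,0],[0,0,0],[0,0,0],[0,0,0]]' --hand '[0.3,0.3,0.3,0.3,0.3,0.3,0.3,0.3]'

```text
clock: 52.92
position: [0.544, -0.3321, 0.1775]
ee_rot: [-0.001, 0.985, -0.174, -0.001]
contact_force: [0.3, -0.5, -0.0]
width: 0.0554
gripper_force: 0.0
```

```bash
cat > dial.py <<'E'
from h import *
c=cam("wrist"); hsv=cv2.cvtColor(c["p"],cv2.COLOR_RGB2HSV).astype(int); P0=proj(c,[[.545,-.3335,.02]])[0]; print("pred",P0)
yy,xx=np.mgrid[0:400,0:640]; near=np.hypot(xx-P0[0],yy-P0[1])<75
red=near&((hsv[:,:,0]<8)|(hsv[:,:,0]>172))&(hsv[:,:,1]>120)&(hsv[:,:,2]>60)
ys,xs=np.nonzero(red); W=onz(c,np.c_[xs,ys],.0205)[:,:2]
# black rim/housing + ring: whatever is not wood (low saturation) near
m=(near&(hsv[:,:,1]<70)&(hsv[:,:,2]>90)).astype(np.uint8); m=cv2.morphologyEx(m,cv2.MORPH_OPEN,np.ones((3,3)))
n,l,st,ce=cv2.connectedComponentsWithStats(m); i=1+np.argmax(st[1:,4]); py,px=np.nonzero(l==i); e=cv2.fitEllipse(cv2.convexHull(np.c_[px,py].astype(np.int32)))
C=onz(c,[e[0]],.0205)[0,:2]; print("ring",np.round(e[0],1),np.round(e[1],1),C.round(4)); d=W.mean(0)-C
print("red",np.round([xs.mean(),ys.mean()],1),len(xs),W.mean(0).round(4),"r",np.hypot(*d).round(4),"ang",np.degrees(np.arctan2(d[1],d[0])).round(1), "inner r",np.hypot(*(W-C).T).min().round(4))
x0,y0=(P0-60).astype(int); x0=max(0,x0);y0=max(0,y0); save(c,sys.argv[1],(x0,y0,x0+120,y0+120),5); print("crop",x0,y0,c["s"]["position"])
# bright pixels for the pointer: whitest, by radius at z=.03
for z in(.0215,.03,.054):
    b=near&(hsv[:,:,1]<40)&(hsv[:,:,2]>np.percentile(hsv[:,:,2][l==i],93)); ys,xs=np.nonzero(b); 
print("bright",len(xs),np.round([np.median(xs),np.median(ys)],1))
E
python3 dial.py dl1.png
```

```text
pred [320.78433838 184.64559288]
ring [332.9 160.5] [32.6 62.7] [ 0.5638 -0.3531]
red [286.8 189.6] 46 [ 0.5521 -0.2996] r 0.0547 ang 102.4 inner r 0.0492
crop 260 124 [ 0.54396514 -0.33209592  0.17752618]
bright 0 [nan nan]
  return _methods._mean(a, axis=axis, dtype=dtype,
  ret = ret.dtype.type(ret / rcount)
```

```bash
python3 - <<'E'
from h import *
z=.0205
for n,f,u0 in(("scene","scene0.png",(338,377)),("side","side0.png",(445,199))):
    c=cam(n); im=cv2.imread("pics/"+f)[:,:,::-1]; hsv=cv2.cvtColor(np.ascontiguousarray(im),cv2.COLOR_RGB2HSV).astype(int)
    yy,xx=np.mgrid[0:500,0:800]; near=np.hypot(xx-u0[0],yy-u0[1])<28
    m=(near&(hsv[:,:,1]<55)&(hsv[:,:,2]>165)).astype(np.uint8); nn,l,st,ce=cv2.connectedComponentsWithStats(m); i=1+np.argmax(st[1:,4]); py,px=np.nonzero(l==i)
    H=cv2.convexHull(np.c_[px,py].astype(np.int32)); 
    Wh=onz(c,(H[:,0,:]+.5)/1.25-.5,z)[:,:2]; e=cv2.fitEllipse((Wh*1000).astype(np.float32)); (cx,cy),r=cv2.minEnclosingCircle((Wh*1000).astype(np.float32))
    red=near&((hsv[:,:,0]<8)|(hsv[:,:,0]>172))&(hsv[:,:,1]>120)&(hsv[:,:,2]>90); ys,xs=np.nonzero(red); W=onz(c,(np.c_[xs,ys]+.5)/1.25-.5,z)[:,:2]*1000
    print(n,"ell",np.round(e,1) if 0 else [np.round(t,1) for t in e],"mec",round(cx,1),round(cy,1),round(r,1),"red",W.mean(0).round(1),len(xs))
    for C in(e[0],(cx,cy)): d=W.mean(0)-C; print("  ang",np.degrees(np.arctan2(d[1],d[0])).round(1),"r",np.hypot(*d).round(1))
E
```

```text
scene ell [array([ 544. , -334.2]), array([84.6, 85.2]), np.float64(176.5)] mec 544.3 -334.5 43.0 red [ 552.2 -298.7] 11
  ang 76.9 r 36.4
  ang 77.6 r 36.6
side ell [array([ 529.2, -325.9]), array([48.3, 79.1]), np.float64(169.8)] mec 535.2 -327.1 40.2 red [ 554.6 -295.3] 4
  ang 50.3 r 39.7
  ang 58.6 r 37.2
```

Scene view puts the dial axis at (0.544, -0.334) and the red mark at 76–77°. Descend and grip the bar.

```bash
python3 plan.py .544 -.3342 .08 -110 .544 -.3342 .034 -110
```

```text
at [ 0.5448 -0.3314  0.1786] yaw -109.93 z [-0.001  0.001 -1.   ]
 XYZ 2 x [0.0006, 0.005, 0.1643]
 XYZ 1 x [0.0002, 0.0001, 0.1533]
```

Request:
apply_moves --xyz '[[0.0006,0.005,0.164],[0.0006,0.005,0.164],[0,0,0.1],[0,0,0.05],[0,0,0],[0,0,0]]' --rot '[[0,0,0],[0,0,0],[0,0,0],[0,0,0],[0,0,0],[0,0,0]]' --hand '[0.3,0.3,0.3,0.3,0.3,0.3]'

```text
clock: 53.82
position: [0.5451, -0.3363, 0.0375]
ee_rot: [0.001, 0.985, -0.174, 0.001]
contact_force: [-0.0, 0.5, 0.4]
width: 0.0553
gripper_force: 0.0
```

Request:
apply_moves --xyz '[[0,0,0],[0,0,0],[0,0,0],[0,0,0],[0,0,0]]' --rot '[[0,0,0],[0,0,0],[0,0,0],[0,0,0],[0,0,0]]' --hand '[-1,-1,-1,-1,-1]' --force 40

```text
clock: 54.45
position: [0.5448, -0.3355, 0.037]
ee_rot: [-0.0, 0.985, -0.174, 0.001]
contact_force: [1.8, 2.5, 5.6]
width: 0.0108
gripper_force: 41.8
```

```bash
python3 plan.py .544 -.3342 .036 -13.5; python3 -c "
from h import *
s=status.get_state();print(s['moment'],s['contact_force'])"
```

```text
at [ 0.5448 -0.3355  0.037 ] yaw -110.04 z [ 0.002  0.    -1.   ]
 ROT 9 x [-0.0, -0.0, 0.155]
 XYZ 1 x [-0.0035, 0.0036, 0.0033]
[ 0.57445135 -0.12199355  0.02327882] [1.84616169 2.49806683 5.59410584]
```

Request:
apply_moves --xyz '[[-0.004,-0.003,0],[0,0,0],[0,0,0],[0,0,0],[0,0,0],[0,0,0]]' --rot '[[0,0,-0.134],[0,0,-0.134],[0,0,-0.134],[0,0,-0.134],[0,0,-0.134],[0,0,-0.134]]' --hand '[-1,-1,-1,-1,-1,-1]'

```text
clock: 55.2
position: [0.5447, -0.3344, 0.037]
ee_rot: [0.0, 0.969, 0.246, 0.002]
contact_force: [3.6, 3.4, 5.1]
width: 0.0109
gripper_force: 41.7
```

Request:
apply_moves --xyz '[[0,0,0],[0,0,0],[0,0,0],[0,0,0],[0,0,0],[0,0,0],[0,0,0]]' --rot '[[0,0,-0.134],[0,0,-0.134],[0,0,-0.134],[0,0,-0.134],[0,0,-0.134],[0,0,-0.134],[0,0,0]]' --hand '[-1,-1,-1,-1,-1,-1,-1]'

```text
clock: 56.08
position: [0.5439, -0.3337, 0.037]
ee_rot: [0.0, 0.785, 0.619, 0.001]
contact_force: [1.3, 4.2, 5.3]
width: 0.0111
gripper_force: 41.9
```

```bash
python3 plan.py .544 -.3342 .2 -13.5
```

```text
at [ 0.5439 -0.3337  0.037 ] yaw -13.52 z [ 0.002  0.001 -1.   ]
 XYZ 3 x [-0.0003, 0.0005, -0.1812]
```

Request:
apply_moves --xyz '[[0,0,0],[0,0,0],[0,0,-0.1],[0,0,-0.18],[0,0,-0.18],[0,0,-0.1],[0,0,0],[0,0,0]]' --rot '[[0,0,0],[0,0,0],[0,0,0],[0,0,0],[0,0,0],[0,0,0],[0,0,0],[0,0,0]]' --hand '[0,0,0,0,0,0,0,0]'

```text
clock: 57.08
position: [0.5423, -0.3343, 0.2025]
ee_rot: [-0.001, 0.786, 0.619, -0.0]
contact_force: [0.9, 0.4, -0.0]
width: 0.0429
gripper_force: 0.0
```

Request:
apply_moves --xyz '[[0.1,-0.17,0],[0.1,-0.17,0],[0.1,-0.17,0],[0.1,-0.17,0],[0,0,0],[0,0,0]]' --rot '[[0,0,0],[0,0,0],[0,0,0],[0,0,0],[0,0,0],[0,0,0]]' --hand '[0,0,0,0,0,0]'

```text
clock: 57.82
position: [0.373, -0.1703, 0.2033]
ee_rot: [-0.0, 0.785, 0.619, -0.0]
contact_force: [0.6, -0.5, 0.0]
width: 0.0425
gripper_force: 0.0
```

```bash
python3 - <<'E'
from h import *
c=cam("scene"); C=np.array([.544,-.3342]); u=proj(c,[[*C,.02]])[0]; x0,y0=int(u[0])-26,int(u[1])-26
print(status.get_state()["position"],x0,y0); hsv=cv2.cvtColor(c["p"],cv2.COLOR_RGB2HSV)[y0:y0+46,x0:x0+52].astype(int)
ch=np.full(hsv.shape[:2],'.'); H,S,V=hsv[...,0],hsv[...,1],hsv[...,2]
ch[(S<60)&(V>185)]='W'; ch[(S<60)&(V<=185)&(V>100)]='g'; ch[(V<=100)]='k'; ch[((H<8)|(H>172))&(S>100)&(V>100)]='R'
print("\n".join("".join(r) for r in ch))
for a in(60,76.5,90): print(a,[(proj(c,[[C[0]+r*np.cos(np.radians(a)),C[1]+r*np.sin(np.radians(a)),z]])[0]-[x0,y0]).round(1).tolist() for r,z in((.03,.0205),(.042,.0205),(.021,.054),(-.021,.054),(.03,.03))])
E
```

```text
[ 0.37352554 -0.17086151  0.20343   ] 243 274
....................................................
....................................................
....................................................
....................................................
....................................................
....................................................
....................................................
....................................................
....................................................
....................................................
....................................................
....................................................
....................................................
.............................WWW....................
......................W..WWgWWWgg...................
...................WWWWggWWWWgggkgWW................
.................WWWWWWggWWWgggkkgWWWW..............
................WWWWWWWggggggkkkkgWWW.RR............
..............WWggWWWWggggggkkkkkkWW.RR.W...........
.............WWWWWWWgggggggkkkkkkk..RRWWWW.....
[... 907 characters left out ...]
..........kkkkkgWWWWWggWWWWWWWgWWWWWgkkkkkk.........
...........kkkkkkggWWgWWWWWWWWgWWggkkkkkkk..........
............kkkkkkkkgggWWWWWWgggkkkkkkkkk...........
.............kkkkkkkkkkkkkkkkkkkkkkkkkkk............
..............kkkkkkkkkkkkkkkkkkkkkkkkkk............
................kkkkkkkkkkkkkkkkkkkkkk..............
.................kkkkkkkkkkkkkkkkkkk................
....................kkkkkkkkkkkkk...................
....................................................
60 [[37.3, 21.6], [41.5, 19.9], [33.5, 13.6], [18.0, 19.7], [37.1, 19.0]]
76.5 [[35.3, 19.6], [38.8, 17.1], [32.1, 12.2], [19.3, 21.2], [35.2, 17.0]]
90 [[33.2, 18.3], [35.8, 15.4], [30.6, 11.3], [20.9, 22.1], [33.0, 15.7]]
```

```bash
cat > asc.py <<'E'
from h import *
c=cam("wrist"); C=np.array([.544,-.3342]); u=proj(c,[[*C,.02]])[0]; print(u)
t=np.radians(np.arange(0,360,3)); r=np.arange(.012,.046,.002)
for z in(.0205,.054):
    print("polar z",z); g=cv2.cvtColor(c["p"],cv2.COLOR_RGB2HSV).astype(int)
    for a in range(30,124,3):
        P=proj(c,[[C[0]+q*np.cos(np.radians(a)),C[1]+q*np.sin(np.radians(a)),z] for q in r]).round().astype(int)
        s=""
        for x,y in P:
            if not(0<=x<640 and 0<=y<400): s+="?"; continue
            h,sa,v=g[y,x]; s+="R" if (h<8 or h>172) and sa>90 else ("W" if sa<60 and v>150 else("g" if sa<60 and v>80 else("k" if v<=80 else".")))
        print(a,s)
E
python3 asc.py
```

```text
[489.66684357 277.54532556]
polar z 0.0205
30 kkkkgggWWWWWWWWg.
33 kkkkgggWWWWWWWWg.
36 kkkkgggWWWWWWWWg.
39 kkkkgggWWWWWWWgg.
42 kkkkgggWWWWWgggk.
45 kkkkkkgWWWWggggk.
48 kkkkkkgWWWWggggg.
51 kkkkkkgWWWWWWWgg.
54 kkkkkggWWWWWWWWgk
57 kkkkkggWWWWWWWggk
60 kkkkgggWWWWWWWWgk
63 kkkkgggWWWWWWWggk
66 kkkkgWWgWWWWWWWgk
69 kkkkggWggWWWWWWgk
72 kkkkggggg.R.R...k
75 kkkkkggg.RRRRRRRk
78 kkkkkkgg.RRRRRRRR
81 kkkkkkkggRR.gg..k
84 kggkkkggggggggggk
87 kgggkkggWWWWWWWgk
90 ggggkkggWWWWWWggk
93 ggggkkggWWWWWWWgk
96 gggkkkggWWWWWWWgk
99 gggkkkggWWWWWWWgk
102 ggggkkggWWWWWWggk
105 gggkkkggWWWgggggk
108 gggkkkgWWWWgggggk
111 gggkkkggWWWWggggk
114 gggkkkkgWWWWWWWgk
117 ggggkkggWWWWWWWgk
120 gggkkkkgWWWWWWWgg
123 ggggkkkgWWWWWWWgg
polar z 0.054
30 WWWWWg...........
33 WWWWWg...........
36 WWWWggg..........
39 WWWWgggW.........
42 WWWWgggWW........
45 gWWWgggWW........
48 gWWWggWWWW.......
51 ggWWggWWWWW......
54 gggWWWWWWWWWg....
57 ggggWWWWWWWWg....
60 gggggWWWWWWWgg...
63 ggggggWWWWWggggg.
66 gggggggWWWWgggWgg
69 ggggggggWWWgWWWWg
72 ggggggggWWWWWWWWW
75 gggggkgggWWWWWWWW
78 gWWggkkgggWWWWWWW
81 gggggkkkgggWWWWWW
84 gggggkkkggggWWWWW
87 gggggkkkgggggWWWW
90 gggggkkkkkgggggWW
93 ggggkkkkkkkggkgWW
96 ggggkkkkkkkkkkkgW
99 gggkkkkkkkkkkkkgW
102 ggkkkkkkkkkkkkkgg
105 ggkkkkkkkkkkkkkkg
108 gkkkkkkkkkkkkkkkk
111 kkkkkkkkkkkkkkggk
114 kkkkkkkkkkkkkkggk
117 kkkkkkkkkkkkggggk
120 kkkkkkkkkkkgggggg
123 kkkkkkkkkkggggggg
```

The red mark spans 72–81°, centred on 76.5°. The bar was released at 76.5°, the pins are in line and the arm is clear, so I hand in.

```bash
python3 -c "
from rig import job
print(job.sign_off())"
```

```text
the job is handed in; nothing more can be done
None
```

I handed the job in after about 58 s of the 210 s allowed, with every step done in order and no verdict shown: shield flat in the tray, lens in its seat, collar turned about 1.37 rad to the red mark, all four pins pushed home against the front plate, and the dial turned to its red mark (its final angle read from the gripper, not from a last picture).

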